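# Re-rack the plug gauges in working order

## Task

The four plug gauges have come back from calibration in the dark transit carrier, in no special order. Move them one after another to the bench rail, whose clip-on seats stand in the order today's job calls for the sizes: each gauge goes into the seat bored for its own size (its liner has the colour of the gauge's handle end), standing upright with its steel end fully down in the bore. Set the gauges down without dropping them, and leave the paint bottle and the grease tin where they are.

Things in the scene. Friction and masses are not known exactly. Their poses are not given: they have to be found in the camera images.
- gauge_24_mid (a point): centre of the loose upright 24 mm plug gauge, about 0.17 kg: steel plug 24 mm wide, 34 mm tall; above it a grooved black handle 18 mm wide from 40 to 101 mm up, its upper 22 mm yellow. Point on its axis (z), 51 mm above its underside. Starts with its foot 12 mm above the bench, in a 48 mm wide well of the fixed dark carrier (74 x 340 x 28 mm, wells 80 mm apart in a row, end bows 40 mm high)
- gauge_30_mid (a point): centre of the loose upright 30 mm plug gauge, about 0.24 kg: steel plug 30 mm wide, 34 mm tall; above it a grooved black handle 18 mm wide from 40 to 101 mm up, its upper 22 mm blue. Point on its axis (z), 51 mm above its underside. Starts with its foot 12 mm above the bench, in a 48 mm wide well of the fixed dark carrier (74 x 340 x 28 mm, wells 80 mm apart in a row, end bows 40 mm high)
- gauge_36_mid (a point): centre of the loose upright 36 mm plug gauge, about 0.32 kg: steel plug 36 mm wide, 34 mm tall; above it a grooved black handle 18 mm wide from 40 to 101 mm up, its upper 22 mm red. Point on its axis (z), 51 mm above its underside. Starts with its foot 12 mm above the bench, in a 48 mm wide well of the fixed dark carrier (74 x 340 x 28 mm, wells 80 mm apart in a row, end bows 40 mm high)
- gauge_42_mid (a point): centre of the loose upright 42 mm plug gauge, about 0.42 kg: steel plug 42 mm wide, 34 mm tall; above it a grooved black handle 18 mm wide from 40 to 101 mm up, its upper 22 mm green. Point on its axis (z), 51 mm above its underside. Starts with its foot 12 mm above the bench, in a 48 mm wide well of the fixed dark carrier (74 x 340 x 28 mm, wells 80 mm apart in a row, end bows 40 mm high)
- seat_24: seat of the 24 mm gauge: black plastic cup with a flared mouth and a yellow liner, on an aluminium clip block 56 x 62 mm, on the bench rail, fixed. Origin at bench height under the cup's axis, z up, y along the rail; seats stand 80 mm apart. Flat cup floor at z = 32 mm, bore 28 mm wide from there to z = 48 mm, then flaring to 42 mm at the rim, z = 60 mm; a clamp screw reaches 43 mm from the axis to -x at z = 14 mm
- seat_30: seat of the 30 mm gauge: black plastic cup with a flared mouth and a blue liner, on an aluminium clip block 56 x 62 mm, on the bench rail, fixed. Origin at bench height under the cup's axis, z up, y along the rail; seats stand 80 mm apart. Flat cup floor at z = 32 mm, bore 34 mm wide from there to z = 48 mm, then flaring to 48 mm at the rim, z = 60 mm; a clamp screw reaches 43 mm from the axis to -x at z = 14 mm
- seat_36: seat of the 36 mm gauge: black plastic cup with a flared mouth and a red liner, on an aluminium clip block 56 x 62 mm, on the bench rail, fixed. Origin at bench height under the cup's axis, z up, y along the rail; seats stand 80 mm apart. Flat cup floor at z = 32 mm, bore 40 mm wide from there to z = 48 mm, then flaring to 54 mm at the rim, z = 60 mm; a clamp screw reaches 43 mm from the axis to -x at z = 14 mm
- seat_42: seat of the 42 mm gauge: black plastic cup with a flared mouth and a green liner, on an aluminium clip block 56 x 62 mm, on the bench rail, fixed. Origin at bench height under the cup's axis, z up, y along the rail; seats stand 80 mm apart. Flat cup floor at z = 32 mm, bore 46 mm wide from there to z = 48 mm, then flaring to 60 mm at the rim, z = 60 mm; a clamp screw reaches 43 mm from the axis to -x at z = 14 mm
- paint_bottle_mid (a point): bystander: white paint bottle with a lime cap, 41 mm wide, 90 mm tall, standing loose; the point is on its axis, 45 mm up
- grease_mid (a point): bystander: flat round grease tin, grey with a blue lid, 70 mm wide, 31 mm tall, loose; the point is its centre

How it is judged:
By the outcome, as a careful person would: the job done as asked, in the order asked, and still so for the second after the job is handed in, with the robot touching nothing.
It also fails if it takes over 90 s, if anything falls off the work surface, if the arm or the gripper's body presses on something with over 40 N, if the wrist force passes 120 N, or if a joint passes its speed limit or range.

## Robot

A 7-joint arm with a two-finger parallel gripper is mounted at the origin on a cart in front of the work surface, level with it; the furniture and walls round the work are solid. World frame = base frame: x ahead of the robot, y to its left, z up, the work surface at z = 0. Lengths are in m, angles in degrees, forces in N, time in s.
With the tool pointing down it reaches from about 0.425 to 0.875 m from the base axis. Payload 4.7 kg.
Tool frame: the origin (TCP) lies midway between the tips of the shut fingers; the grasp point (between the pads) lies 19 mm behind it (env.tcp_to_grasp is the distance from the TCP to the grasp point, in m); z points along the fingers, x is the direction in which the jaws open and shut, and the axes are right-handed (so a half turn about z gives the same grasp; the last joint's range is limited). The gripper opens to 87 mm and grips with 3 to 60 N. Pads are 19 mm wide; open, the fingers measure 117 mm over their backs; the gripper's body (75 mm by 190 mm) begins 51 mm behind the grasp point.
Start: joints at [72.599, 18.392, -4.016, 83.108, 1.295, 78.541, -3.26], TCP at [0.203, -0.617, 0.223] pointing down, gripper open.
Joint ranges: [-163.93, 163.93], [-17.29, 119.83], [-79.2, 71.16], [3.27, 140.29], [-89.18, 269.18], [5.43, 117.66], [-154.24, 154.24]. Speed limits (degrees/s): [147.25, 147.25, 180, 180, 180, 180, 180].

## Interface

Orientations are given as [roll, pitch, yaw] about the fixed x, y, z axes, in that order (R = Rz(yaw) Ry(pitch) Rx(roll)).
In Python, from cell import env, viewer gives the robot as it stands.
- The arm moves only by the shell command python3 -m pendant 'ROWS' [OPENING] [FORCE]. ROWS is JSON, a list of rows, each a list of 6 numbers: the shift along the tool's x, y, z each as a share of 0.1 m, from -1 to 1, then the turn, a rotation vector about the tool's x, y, z each as a share of 90 degrees, from -1 to 1. A call has exactly 8 rows; each row is the pose to reach, as a shift and turn from the pose commanded when the call began, along the tool's axes at that moment; what a row does not reach only later rows make up. A row lasts 1/8 s, in which the tool goes at most 62.5 mm and 10.7 degrees, less where a joint would pass 70% of its speed; a pose out of reach is approached as far as the arm can. A call with a number of a shift or a turn outside -1 to 1 is refused whole. A call with a gripper value outside its range is refused whole. OPENING is the finger opening in mm, from 0 to 87, set as the call begins (- or left out, the last holds). The fingers move at their own pace and stop on an object; FORCE is the grip in N (left out, the last holds). Time passes only in rows, so rows that repeat a pose let the fingers close, or fill a call up. It gives the time, the measured TCP pose, the force and the opening at its end, in the units of the state.
- env.get_obs(): the state, without advancing time (a new reading comes with each control period).
- viewer.read_camera(name): name is "scene" or "top" or "wrist"; returns a dict with "frame" (480x640x3 uint8, red, green, blue), "fx", "fy", "cx", "cy" (pixels), "view" (4x4, takes a point from world to camera coordinates); the wrist camera has in their place "hand_eye" (4x4, takes a point from camera to tool coordinates, whose origin is the TCP and whose axes are the tool frame's). Camera axes: x right, y down, z forward; pixel columns grow to the right and rows downward; lengths in m; the calibration is good to about 2 mm. A picture is of the moment at which its call begins: read the wrist's pose just before it. There is no depth.
- env.sign_off(): hands the job in, once; it reports no verdict.
The state is a dict: "time_s": time; "qpos": joint angles; "joint_velocities": joint speeds; "effort": joint torques, N m; "tool_pos": TCP position; "tool_rot": TCP orientation; "force": force on the tool from outside, world axes, zero at the start; "wrist_torque": the same for the moment, N m; "grip_width": finger opening in m.
Only numpy, scipy, OpenCV 4.12 (cv2) and the standard library are available. Lean on these libraries where they do the work, as an engineer would, in place of code of your own. Each camera call takes 0.05 s, during which the arm holds its last target.

## Working session

There is one attempt and no reset: what is moved stays moved. The work goes in short steps, Python scripts to look and compute and a shell command to move; the robot and the scene stay as the last step left them, time stands still between calls to the robot, and variables do not carry over. Pictures are saved under pics/ and viewed, and the job is handed in when it is done.

```bash
ls; mkdir -p pics; python3 - <<'E'
from cell import env, viewer
import cv2
o=env.get_obs(); print(o)
print(env.tcp_to_grasp)
for n in ["scene","top","wrist"]:
    c=viewer.read_camera(n); cv2.imwrite(f"pics/{n}0.png",c["frame"][:,:,::-1]); print(n,{k:v for k,v in c.items() if k!="frame"})
E
```

```text
pics
{'time_s': 0.0, 'qpos': array([72.59793598, 18.43898802, -4.01615875, 83.17703269,  1.29364436,
       78.54041654, -3.26065048]), 'joint_velocities': array([-0.07836113, -0.02009784,  0.05130007, -0.03034435, -0.1336285 ,
       -0.02669852, -0.11792131]), 'effort': array([-4.50955504e-04, -4.91294968e+01, -4.04618857e-01, -3.12530065e+01,
       -6.41140994e-02,  4.37477406e-02,  2.22870767e-04]), 'tool_pos': array([ 0.20291218, -0.61691612,  0.22144374]), 'tool_rot': array([ 1.79995668e+02,  1.11263516e-01, -7.17884692e+01]), 'force': array([0.40358058, 0.22048661, 1.04892692]), 'wrist_torque': array([0.02141937, 0.00142139, 0.01306714]), 'grip_width': 0.08681724938447691}
0.0187
scene {'fx': 521.0921545743747, 'fy': 521.0921545743747, 'cx': 321.7107131243421, 'cy': 231.63357205450416, 'view': array([[-0.48380454, -0.87503793, -0.01554921,  0.24026983],
       [-0.6166109 ,  0.35342206, -0.70347981,  0.38269563],
       [ 0.62106695, -0.33075892, -0.71054512,  0.79181053],
       [ 0.        ,  0.        ,  0.        ,  1.        ]])}
top {'fx': 581.4730574008446, 'fy': 581.4730574008446, 'cx': 316.9652845231839, 'cy': 239.99985730134628, 'view': array([[-0.05619662, -0.99841863, -0.00147927,  0.00344581],
       [-0.97818225,  0.05535428, -0.20023834,  0.52227527],
       [ 0.20000357, -0.00980572, -0.9797461 ,  1.35133815],
       [ 0.        ,  0.        ,  0.        ,  1.        ]])}
wrist {'fx': 414.94915116241174, 'fy': 414.94915116241174, 'cx': 325.07123960053207, 'cy': 231.55176330241696, 'hand_eye': array([[ 9.99999811e-01,  5.57765755e-04, -2.59169999e-04,
        -1.29399333e-03],
       [-4.64175220e-04,  9.60886931e-01,  2.76940589e-01,
        -7.69363526e-02],
       [ 4.03501042e-04, -2.76940416e-01,  9.60887009e-01,
        -1.62673304e-01],
       [ 0.00000000e+00,  0.00000000e+00,  0.00000000e+00,
         1.00000000e+00]])}
```

View pics/scene0.png

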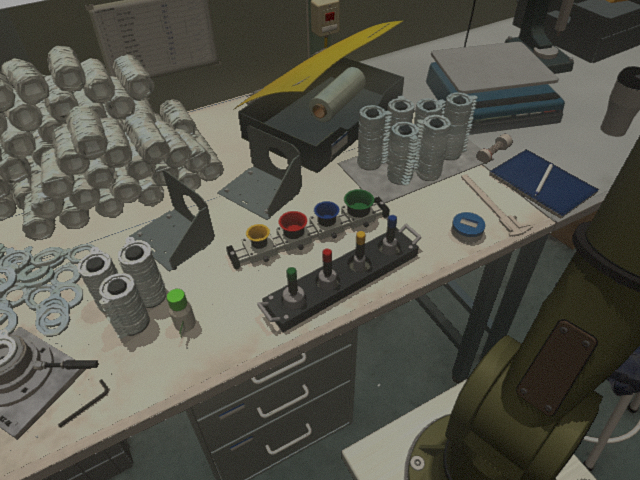

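View pics/top0.png

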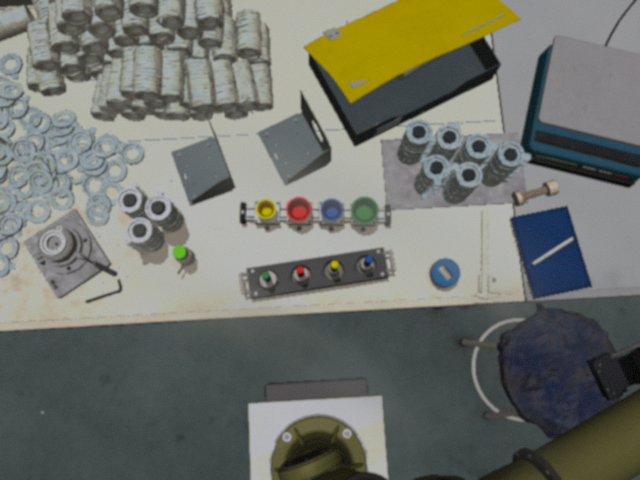

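View pics/wrist0.png

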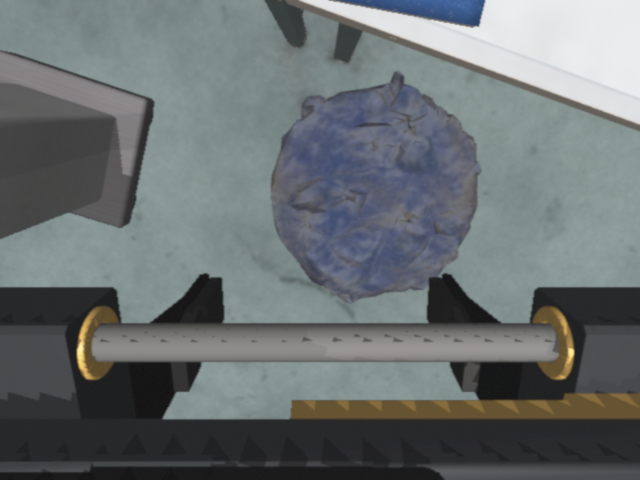

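The scene and top views show the carrier with green, red, yellow and blue handle tops from left to right, at top-view pixels (267,275), (301,270), (335,265) and (368,260). Behind it, the rail has seats in the order yellow (266,211), red (299,210), blue (332,210) and green (365,210). The bottle is at (182,253) and the tin at (445,273). Next I'll triangulate these.

```bash
cat > h.py <<'E'
import numpy as np, cv2
from cell import env, viewer
def ray(c,u,v):
    d=np.array([(u-c["cx"])/c["fx"],(v-c["cy"])/c["fy"],1.])
    V=c["view"]; R=V[:3,:3]; o=-R.T@V[:3,3]; return o,R.T@d
def onz(c,u,v,z):
    o,d=ray(c,u,v); return o+d*(z-o[2])/d[2]
def tri(rs):
    A=np.zeros((3,3));b=np.zeros(3)
    for o,d in rs:
        d=d/np.linalg.norm(d);P=np.eye(3)-np.outer(d,d);A+=P;b+=P@o
    p=np.linalg.solve(A,b)
    return p,[np.linalg.norm(np.cross(p-o,d/np.linalg.norm(d))) for o,d in rs]
HUE={"yellow":(18,34),"red":None,"blue":(108,125),"green":(50,80)}
def blobs(c,col,roi=None,smin=110,vmin=40):
    h=cv2.cvtColor(c["frame"],cv2.COLOR_RGB2HSV);H,S,V=cv2.split(h)
    m=((H<6)|(H>172)) if col=="red" else ((H>=HUE[col][0])&(H<=HUE[col][1]))
    m=(m&(S>smin)&(V>vmin)).astype(np.uint8)
    if roi: z=np.zeros_like(m);x0,y0,x1,y1=roi;z[y0:y1,x0:x1]=m[y0:y1,x0:x1];m=z
    n,l,st,ce=cv2.connectedComponentsWithStats(m)
    return [(st[i].tolist(),ce[i].round(1).tolist()) for i in range(1,n) if st[i][4]>15]
E
python3 - <<'E'
from h import *
s=viewer.read_camera("scene");t=viewer.read_camera("top")
for c in HUE:
    print(c,"S",blobs(s,c,(220,170,430,330)),"T",blobs(t,c,(235,190,400,300)))
for n,c,r in(("s",s,(220,170,430,340)),("t",t,(235,190,400,305))):
    x0,y0,x1,y1=r;cv2.imwrite(f"pics/crop_{n}.png",cv2.resize(c["frame"][y0:y1,x0:x1,::-1],None,fx=3.6,fy=3.6,interpolation=cv2.INTER_CUBIC))
E
```

```text
yellow S [([246, 224, 24, 18, 313], [257.6, 232.3]), ([357, 231, 8, 14, 97], [360.3, 237.2])] T [([256, 199, 20, 20, 316], [265.5, 208.7]), ([330, 260, 10, 10, 73], [334.2, 264.1])]
red S [([279, 211, 28, 21, 421], [292.8, 220.9]), ([323, 249, 9, 14, 88], [326.8, 254.7])] T [([286, 198, 26, 24, 407], [298.4, 210.4]), ([295, 265, 9, 10, 64], [299.7, 269.3])]
blue S [([315, 202, 24, 17, 138], [327.4, 210.0]), ([388, 216, 8, 5, 31], [391.9, 217.8])] T [([324, 208, 13, 12, 84], [330.6, 213.7]), ([365, 255, 8, 9, 53], [368.5, 259.0])]
green S [([345, 191, 23, 18, 97], [355.9, 203.9]), ([364, 191, 10, 16, 30], [369.8, 197.8]), ([288, 268, 8, 6, 28], [291.2, 270.2])] T [([262, 271, 7, 9, 41], [265.3, 275.1])]
```

View pics/crop_t.png

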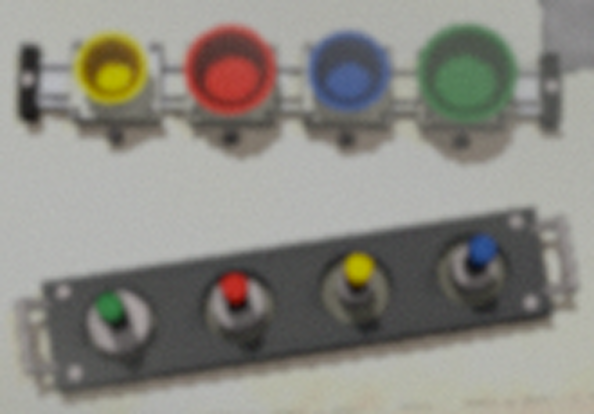

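View pics/crop_s.png

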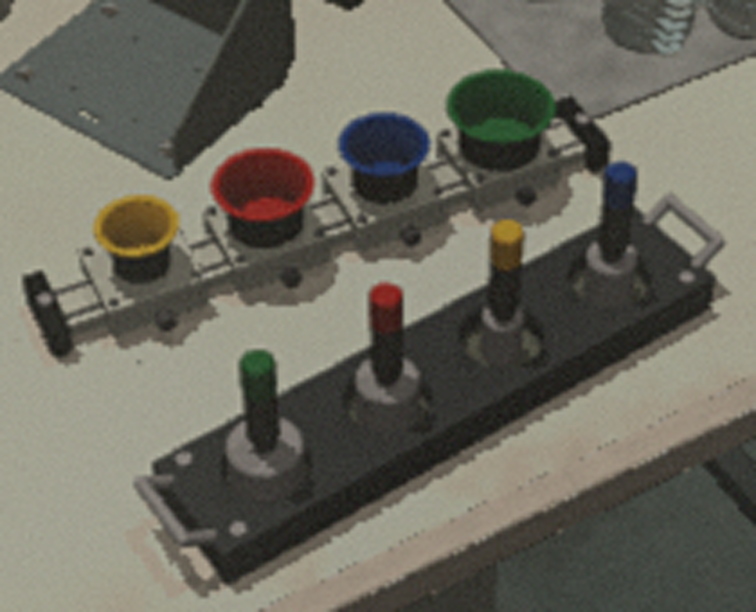

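```bash
cat >> h.py <<'E'
HS={"yellow":(16,36),"red":None,"blue":(100,128),"green":(48,85)}
def hulls(c,col,roi,smin=75,vmin=25):
    f=cv2.resize(c["frame"],None,fx=4,fy=4,interpolation=cv2.INTER_CUBIC)
    f=cv2.GaussianBlur(f,(0,0),2.5)
    H,S,V=cv2.split(cv2.cvtColor(f,cv2.COLOR_RGB2HSV))
    m=((H<8)|(H>170)) if col=="red" else ((H>=HS[col][0])&(H<=HS[col][1]))
    m=(m&(S>smin)&(V>vmin)).astype(np.uint8)
    x0,y0,x1,y1=[4*k for k in roi];z=np.zeros_like(m);z[y0:y1,x0:x1]=m[y0:y1,x0:x1]
    out=[]
    for k in cv2.findContours(z,cv2.RETR_EXTERNAL,cv2.CHAIN_APPROX_NONE)[0]:
        if cv2.contourArea(k)<350: continue
        h=cv2.convexHull(k);M=cv2.moments(h)
        e=cv2.fitEllipse(h) if len(h)>5 else None
        fx=lambda p:((np.array(p)+.5)/4-.5)
        out.append(dict(area=M["m00"]/16,cen=fx((M["m10"]/M["m00"],M["m01"]/M["m00"])),ell=fx(e[0]),ax=np.array(e[1])/4))
    return sorted(out,key=lambda d:-d["area"])
E
python3 - <<'E'
from h import *
np.set_printoptions(precision=4,suppress=True)
s=viewer.read_camera("scene");t=viewer.read_camera("top")
for c in HS:
    hs=hulls(s,c,(220,170,430,330));ht=hulls(t,c,(235,190,400,300))
    print(c,[(round(d["area"]),d["cen"],d["ax"]) for d in hs],[(round(d["area"]),d["cen"],d["ax"]) for d in ht])
    if len(hs)<2 or len(ht)<2: continue
    print("  seat",tri([ray(s,*hs[0]["ell"]),ray(t,*ht[0]["ell"])]),onz(s,*hs[0]["ell"],.06),onz(t,*ht[0]["ell"],.06))
    print("  gauge",tri([ray(s,*hs[1]["cen"]),ray(t,*ht[1]["cen"])]),onz(s,*hs[1]["cen"],.102),onz(t,*ht[1]["cen"],.102))
E
```

```text
yellow [(350, array([257.4204, 232.5561]), array([18.6011, 24.464 ])), (122, array([360.366 , 237.4636]), array([10.5603, 16.3177]))] [(346, array([265.4645, 208.759 ]), array([20.8406, 21.3621])), (87, array([334.1902, 264.2613]), array([10.4006, 11.139 ]))]
  seat (array([0.6046, 0.0942, 0.0588]), [np.float64(0.0005699361346137273), np.float64(0.0005699361346136487)]) [0.603  0.0942 0.06  ] [0.6046 0.0946 0.06  ]
  gauge (array([ 0.452 , -0.0627,  0.1002]), [np.float64(0.0008875355826947716), np.float64(0.0008875355826946341)]) [ 0.45   -0.0624  0.102 ] [ 0.4523 -0.062   0.102 ]
red [(479, array([292.6134, 221.1003]), array([21.3248, 28.9371])), (111, array([326.8078, 255.0332]), array([10.6395, 14.9623]))] [(521, array([298.4388, 209.3739]), array([25.5996, 26.1064])), (76, array([299.6537, 269.4259]), array([ 9.4411, 11.051 ]))]
  seat (array([0.5986, 0.0143, 0.0587]), [np.float64(0.00047521024726000994), np.float64(0.0004752102472599342)]) [0.5971 0.0145 0.06  ] [0.5986 0.0147 0.06  ]
  gauge (array([0.4443, 0.0173, 0.1003]), [np.float64(0.0011409622612892718), np.float64(0.0011
[... 539 characters left out ...]
t64(0.00036613253542614415), np.float64(0.00036613253542618936)]) [ 0.4647 -0.1467  0.102 ] [ 0.4601 -0.1418  0.102 ]
green [(465, array([358.8311, 199.4862]), array([20.2852, 29.853 ])), (60, array([291.0368, 271.8274]), array([8.3217, 9.9516]))] [(150, array([363.4847, 212.9882]), array([13.3102, 14.6874])), (47, array([265.1503, 274.9576]), array([6.3801, 9.7911]))]
  seat (array([ 0.5794, -0.1414,  0.0659]), [np.float64(0.00042342288267045914), np.float64(0.0004234228826704623)]) [ 0.5852 -0.1447  0.06  ] [ 0.5806 -0.1423  0.06  ]
  gauge (array([0.4352, 0.0971, 0.1068]), [np.float64(0.0007626118396125287), np.float64(0.0007626118396125032)]) [0.4385 0.0949 0.102 ] [0.4364 0.0981 0.102 ]
```

The yellow and red seats and gauges triangulate well (agreement within about 1 mm). The blue and green masks are only partial, so I'll refine those with the wrist camera. Now moving the arm over.

```bash
python3 -m pendant '[[-0.12,-0.12,-0.05,0,0,0],[-0.25,-0.25,-0.1,0,0,0],[-0.37,-0.37,-0.2,0,0,0],[-0.5,-0.5,-0.3,0,0,0],[-0.62,-0.62,-0.4,0,0,0],[-0.75,-0.75,-0.45,0,0,0],[-0.87,-0.9,-0.5,0,0,0],[-0.95,-1,-0.5,0,0,0]]' 40
python3 -m pendant '[[-0.12,-0.12,-0.05,0,0,0],[-0.25,-0.25,-0.1,0,0,0],[-0.37,-0.37,-0.2,0,0,0],[-0.5,-0.5,-0.25,0,0,0],[-0.62,-0.62,-0.25,0,0,0],[-0.75,-0.75,-0.3,0,0,0],[-0.87,-0.9,-0.3,0,0,0],[-0.95,-1,-0.3,0,0,0]]'
python3 -m pendant '[[-0.12,-0.12,0,0,0,-0.1],[-0.25,-0.25,0,0,0,-0.2],[-0.37,-0.37,0,0,0,-0.3],[-0.5,-0.5,0,0,0,-0.4],[-0.62,-0.62,0,0,0,-0.5],[-0.75,-0.75,0,0,0,-0.6],[-0.87,-0.9,0,0,0,-0.7],[-0.95,-1,0,0,0,-0.8]]'
```

```text
time_s: 1.35
tool_pos: [0.2696, -0.4948, 0.273]
tool_rot: [-180.0, -0.0, -71.7]
force: [-0.4, -0.4, -0.1]
grip_width: 0.0401
time_s: 2.35
tool_pos: [0.3346, -0.3732, 0.3025]
tool_rot: [-180.0, -0.0, -71.7]
force: [-0.1, -0.4, 0.6]
grip_width: 0.0399
time_s: 3.35
tool_pos: [0.3995, -0.2519, 0.3024]
tool_rot: [-180.0, 0.0, 0.5]
force: [0.1, -0.1, 0.1]
grip_width: 0.0402
```

```bash
python3 -m pendant '[[0.12,-0.12,0,0,0,0],[0.25,-0.25,0,0,0,0],[0.37,-0.37,0,0,0,0],[0.5,-0.5,0,0,0,0],[0.62,-0.62,0,0,0,0],[0.75,-0.75,0,0,0,0],[0.87,-0.9,0,0,0,0],[1,-1,0,0,0,0]]'
python3 -m pendant '[[0.0,-0.12,0,0,0,0],[0.0,-0.25,0,0,0,0],[0.1,-0.37,0,0,0,0],[0.1,-0.5,0,0,0,0],[0.1,-0.62,0,0,0,0],[0.1,-0.75,0,0,0,0],[0.1,-0.9,0,0,0,0],[0.1,-0.9,0,0,0,0]]'
cat >> h.py <<'E'
from scipy.spatial.transform import Rotation
def wrist():
    o=env.get_obs();c=dict(viewer.read_camera("wrist"))
    T=np.eye(4);T[:3,:3]=Rotation.from_euler("xyz",o["tool_rot"],degrees=True).as_matrix();T[:3,3]=o["tool_pos"]
    c["view"]=np.linalg.inv(T@c["hand_eye"]);return c,o
E
python3 - <<'E'
from h import *
c,o=wrist();print(o["tool_pos"],o["tool_rot"],o["force"])
cv2.imwrite("pics/w1.png",c["frame"][:,:,::-1])
E
```

```text
time_s: 4.35
tool_pos: [0.4995, -0.1516, 0.3026]
tool_rot: [180.0, -0.0, 0.2]
force: [0.5, -0.2, 1.2]
grip_width: 0.04
time_s: 5.35
tool_pos: [0.5084, -0.0608, 0.3028]
tool_rot: [180.0, -0.0, 0.4]
force: [-0.7, 0.1, -0.9]
grip_width: 0.0398
[ 0.50836177 -0.06080156  0.30276771] [ 1.79995893e+02 -2.41394135e-02  3.64776027e-01] [-0.6887561   0.07457695 -0.86730773]
```

View pics/w1.png

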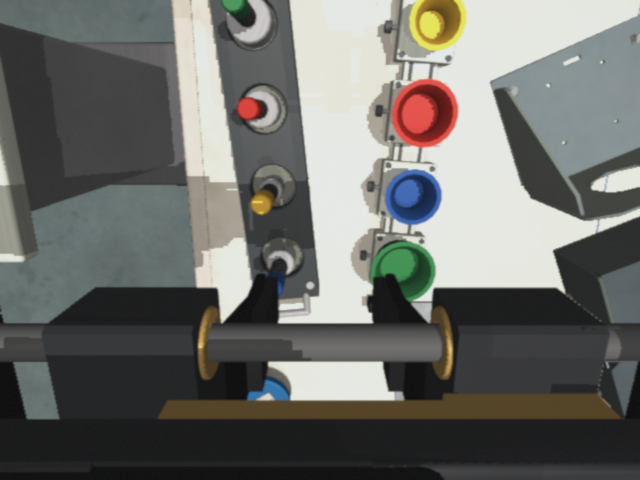

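The wrist view shows the handle tops for red (252,108), yellow (262,203), blue (275,280, half hidden by a finger) and green (235,8, cut off). The cups are yellow (437,20), red (423,112), blue (412,196) and green (403,270).

```bash
python3 - <<'E'
from h import *
np.set_printoptions(precision=4,suppress=True)
c,o=wrist()
for k in HS:
    for d in hulls(c,k,(210,0,480,300),90,40)[:3]:
        print(k,round(d["area"]),d["cen"],d["ell"],d["ax"],"seat60",onz(c,*d["ell"],.06)[:2],"g102",onz(c,*d["cen"],.102)[:2])
E
```

```text
yellow 2318 [436.8072  21.5088] [437.2126  16.7963] [56.1479 63.7967] seat60 [0.6073 0.0967] g102 [0.597  0.0849]
yellow 484 [262.2046 200.3625] [262.2754 200.3519] [23.1875 27.0211] seat60 [ 0.4465 -0.0695] g102 [ 0.4529 -0.0607]
red 3593 [424.2893 110.9992] [424.3055 111.0041] [65.1631 70.5402] seat60 [0.6016 0.0167] g102 [0.5919 0.0166]
red 505 [248.7833 106.8292] [248.8992 106.8234] [24.4435 27.3476] seat60 [0.4373 0.0196] g102 [0.4445 0.0191]
blue 2393 [412.8968 195.0926] [412.9078 195.0629] [53.8338 56.9317] seat60 [ 0.5961 -0.0634] g102 [ 0.587  -0.0552]
blue 282 [276.4909 280.5875] [274.9502 282.2259] [19.2548 25.7783] seat60 [ 0.4566 -0.1573] g102 [ 0.4635 -0.1378]
green 2812 [403.4477 268.337 ] [402.4441 269.7111] [60.1098 63.72  ] seat60 [ 0.5902 -0.1426] g102 [ 0.5826 -0.1248]
green 317 [236.1085   6.3168] [234.0529   0.6353] [22.8004 33.7206] seat60 [0.4283 0.1086] g102 [0.438  0.0949]
```

```bash
python3 -m pendant '[[-0.15,0,0.1,0,0,0],[-0.3,0,0.25,0,0,0],[-0.45,0,0.4,0,0,0],[-0.56,0.01,0.55,0,0,0],[-0.56,0.01,0.7,0,0,0],[-0.56,0.01,0.85,0,0,0],[-0.56,0.01,1,0,0,0],[-0.56,0.01,1,0,0,0]]'
python3 - <<'E'
from h import *
np.set_printoptions(precision=4,suppress=True)
c,o=wrist();print(o["tool_pos"],o["tool_rot"],o["force"])
cv2.imwrite("pics/w2.png",c["frame"][:,:,::-1])
for k in HS:
    for d in hulls(c,k,(100,0,580,400),90,40)[:3]:
        print(k,round(d["area"]),d["cen"],d["ell"],d["ax"],"seat60",onz(c,*d["ell"],.06)[:2],"g102",onz(c,*d["cen"],.102)[:2])
E
```

```text
time_s: 6.45
tool_pos: [0.4517, -0.0636, 0.2011]
tool_rot: [-179.9, 0.1, 0.2]
force: [-0.5, -0.2, 0.1]
grip_width: 0.04
[ 0.4517 -0.0636  0.2011] [-179.9427    0.1474    0.2286] [-0.4865 -0.2369  0.1083]
yellow 1412 [208.3742 343.0964] [208.9464 342.8438] [24.9309 76.7217] seat60 [ 0.3564 -0.1695] g102 [ 0.3692 -0.1444]
yellow 1374 [441.7962 343.2897] [441.2324 343.1291] [24.2448 76.9536] seat60 [ 0.5482 -0.1687] g102 [ 0.5353 -0.1436]
yellow 1042 [556.0621  10.3423] [555.6391   5.4214] [36.1695 56.0388] seat60 [0.6029 0.0822] g102 [0.5827 0.0702]
red 6395 [538.1169 108.9288] [539.1551 108.7378] [85.5267 98.2873] seat60 [0.6017 0.017 ] g102 [0.5804 0.0164]
red 771 [313.6547 102.7662] [313.6793 102.7785] [30.7836 32.188 ] seat60 [0.4435 0.0203] g102 [0.4447 0.0194]
blue 4211 [516.0465 219.3456] [516.0048 219.3373] [69.4473 77.8761] seat60 [ 0.596  -0.0631] g102 [ 0.5761 -0.0525]
green 447 [498.5089 283.4651] [499.4031 286.3295] [18.6869 51.8264] seat60 [ 0.59   -0.1178] g102 [ 0.5701 -0.0975]
```

View pics/w2.png

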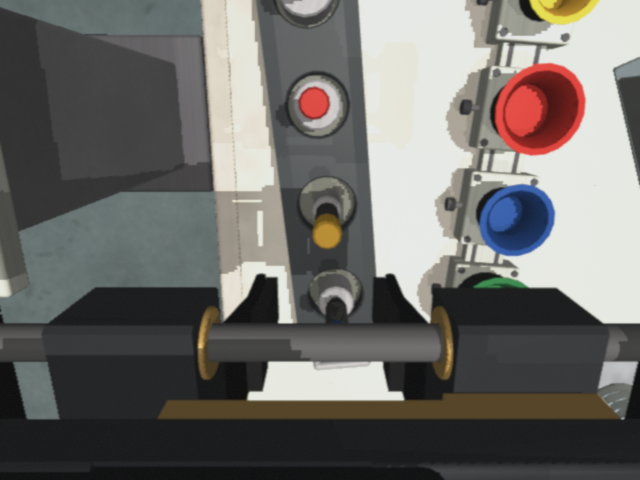

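The yellow top is at (327,230), which puts it under the jaw centre in x. I'll descend and grip it.

```bash
python3 -m pendant '[[0.01,-0.02,0.15,0,0,0],[0.01,-0.02,0.3,0,0,0],[0.01,-0.02,0.45,0,0,0],[0.01,-0.02,0.6,0,0,0],[0.01,-0.02,0.75,0,0,0],[0.01,-0.02,0.9,0,0,0],[0.01,-0.02,1,0,0,0],[0.01,-0.02,1,0,0,0]]'
python3 -m pendant '[[0,0,0.1,0,0,0],[0,0,0.2,0,0,0],[0,0,0.28,0,0,0],[0,0,0.28,0,0,0],[0,0,0.28,0,0,0],[0,0,0.28,0,0,0],[0,0,0.28,0,0,0],[0,0,0.28,0,0,0]]'
python3 - <<'E'
from h import *
s=viewer.read_camera("scene");t=viewer.read_camera("top")
for n,c,r in(("s2",s,(220,150,430,320)),("t2",t,(235,190,400,305))):
    x0,y0,x1,y1=r;cv2.imwrite(f"pics/crop_{n}.png",cv2.resize(c["frame"][y0:y1,x0:x1,::-1],None,fx=3.5,fy=3.5,interpolation=cv2.INTER_CUBIC))
E
```

```text
time_s: 7.5
tool_pos: [0.4528, -0.0617, 0.1017]
tool_rot: [-180.0, 0.1, 0.2]
force: [0.4, -0.1, -0.7]
grip_width: 0.0404
time_s: 8.5
tool_pos: [0.4534, -0.0619, 0.0747]
tool_rot: [180.0, -0.0, 0.2]
force: [-0.2, 0.0, 0.1]
grip_width: 0.04
```

View pics/crop_s2.png

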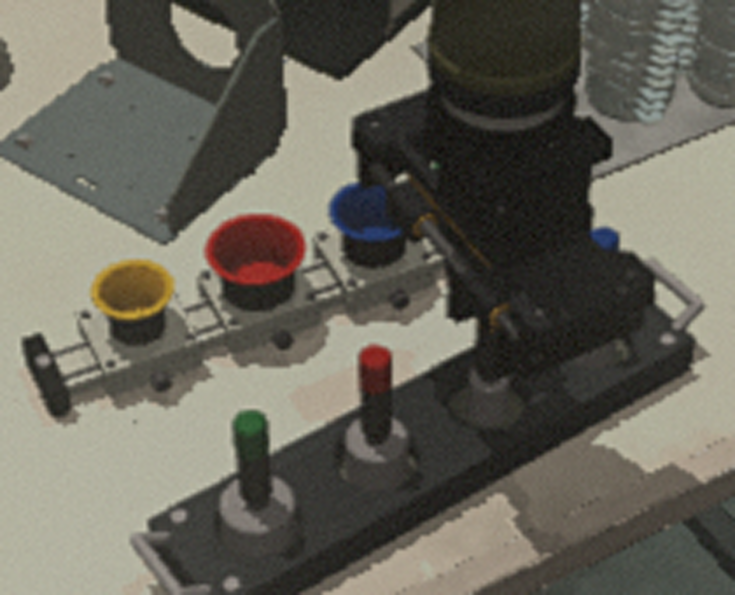

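```bash
python3 -m pendant '[[0,0,0,0,0,0],[0,0,0,0,0,0],[0,0,0,0,0,0],[0,0,0,0,0,0],[0,0,0,0,0,0],[0,0,0,0,0,0],[0,0,0,0,0,0],[0,0,0,0,0,0]]' 10 30
python3 -m pendant '[[0,0,-0.05,0,0,0],[0,0,-0.12,0,0,0],[0,0,-0.25,0,0,0],[0,0,-0.4,0,0,0],[0,0,-0.55,0,0,0],[0,0,-0.7,0,0,0],[0,0,-0.8,0,0,0],[0,0,-0.85,0,0,0]]'
python3 - <<'E'
from h import *
s=viewer.read_camera("scene");t=viewer.read_camera("top")
for n,c,r in(("s3",s,(220,150,430,320)),("t3",t,(235,190,400,305))):
    x0,y0,x1,y1=r;cv2.imwrite(f"pics/crop_{n}.png",cv2.resize(c["frame"][y0:y1,x0:x1,::-1],None,fx=3.5,fy=3.5,interpolation=cv2.INTER_CUBIC))
c,o=wrist();cv2.imwrite("pics/w3.png",c["frame"][:,:,::-1])
E
```

```text
time_s: 9.6
tool_pos: [0.4532, -0.0618, 0.0745]
tool_rot: [180.0, 0.0, 0.2]
force: [-0.9, -0.1, 0.3]
grip_width: 0.0168
time_s: 10.6
tool_pos: [0.4535, -0.0619, 0.1603]
tool_rot: [180.0, -0.0, 0.2]
force: [0.0, -0.3, -1.7]
grip_width: 0.0174
```

View pics/crop_s3.png

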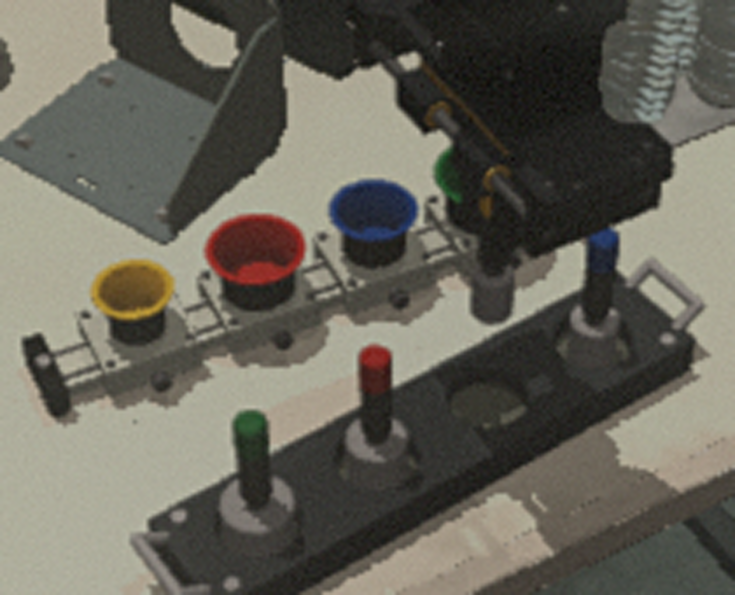

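View pics/w3.png

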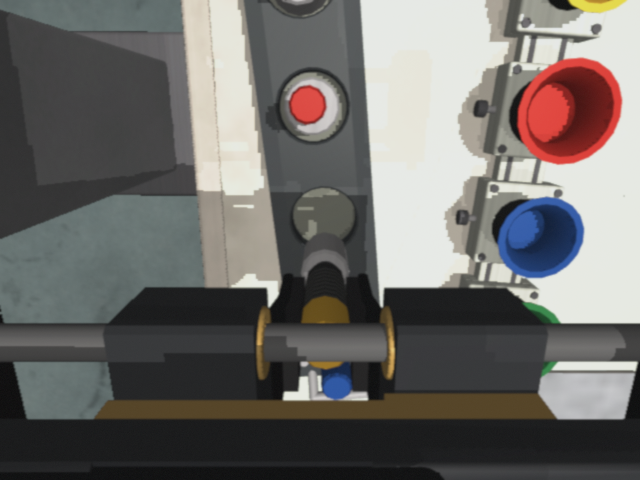

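Yellow is gripped and hangs upright, with its foot around (325,253) in the wrist view. I'm carrying it to the yellow seat.

```bash
python3 -m pendant '[[0.1,0,0,0,0,0],[0.25,-0.05,0,0,0,0],[0.4,-0.15,0,0,0,0],[0.55,-0.3,0,0,0,0],[0.7,-0.4,0,0,0,0],[0.85,-0.5,0,0,0,0],[0.95,-0.6,0,0,0,0],[1,-0.65,0,0,0,0]]'
python3 -m pendant '[[0.07,-0.1,0,0,0,0],[0.15,-0.25,0,0,0,0],[0.25,-0.4,0,0,0,0],[0.35,-0.55,0,0,0,0],[0.45,-0.7,0,0,0,0],[0.5,-0.83,0,0,0,0],[0.53,-0.92,0,0,0,0],[0.53,-0.92,0,0,0,0]]'
python3 - <<'E'
from h import *
np.set_printoptions(precision=4,suppress=True)
s=viewer.read_camera("scene");t=viewer.read_camera("top")
c,o=wrist();print(o["tool_pos"],o["tool_rot"],o["force"],o["grip_width"])
for n,c,r in(("s4",s,(200,150,410,320)),("t4",t,(235,150,400,265)),("w4",c,(225,180,425,330))):
    x0,y0,x1,y1=r;cv2.imwrite(f"pics/crop_{n}.png",cv2.resize(c["frame"][y0:y1,x0:x1,::-1],None,fx=3.5,fy=3.5,interpolation=cv2.INTER_CUBIC))
E
```

```text
time_s: 11.75
tool_pos: [0.5536, 0.0046, 0.1593]
tool_rot: [-180.0, 0.0, 0.3]
force: [-0.6, -0.1, -1.3]
grip_width: 0.0172
time_s: 12.75
tool_pos: [0.6056, 0.0968, 0.1595]
tool_rot: [-180.0, 0.0, 0.3]
force: [-0.5, 0.6, -1.9]
grip_width: 0.0175
[0.6056 0.0952 0.1594] [179.9515   0.0179   0.1875] [-0.6381  0.6864 -2.6817] 0.01699434724272027
```

View pics/crop_s4.png

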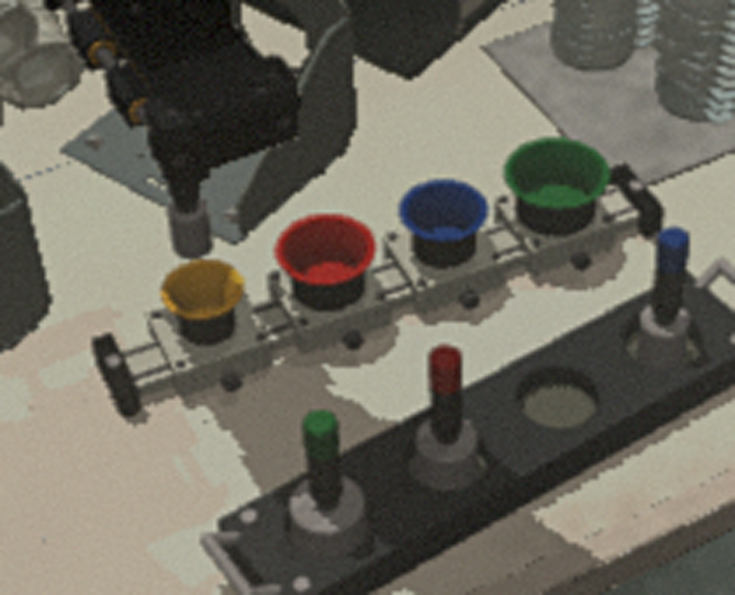

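View pics/crop_w4.png

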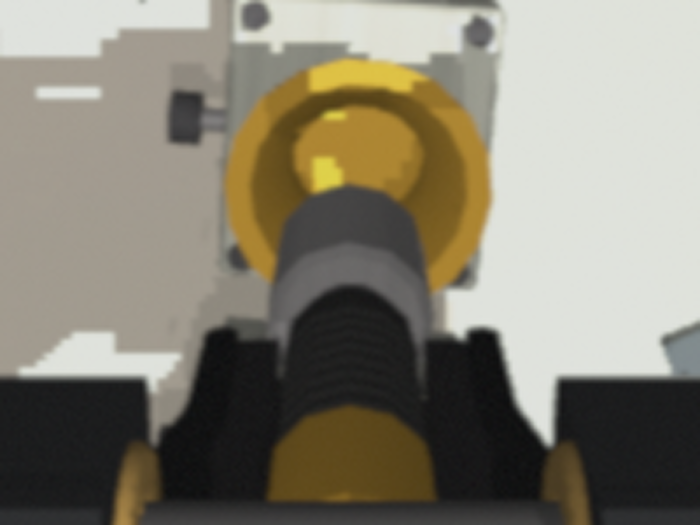

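View pics/crop_t4.png

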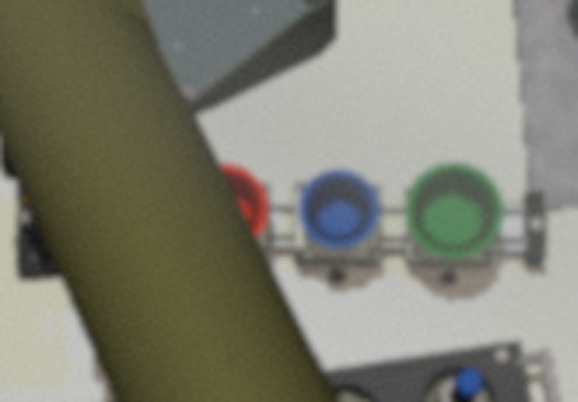

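```bash
cat >> h.py <<'E'
from scipy.optimize import least_squares
def seatfit(c,col,roi,rguess,z=.06,smin=90,vmin=40):
    f=cv2.resize(c["frame"],None,fx=4,fy=4,interpolation=cv2.INTER_CUBIC)
    f=cv2.GaussianBlur(f,(0,0),2.)
    H,S,V=cv2.split(cv2.cvtColor(f,cv2.COLOR_RGB2HSV))
    m=((H<8)|(H>170)) if col=="red" else ((H>=HS[col][0])&(H<=HS[col][1]))
    m=(m&(S>smin)&(V>vmin)).astype(np.uint8)
    x0,y0,x1,y1=[4*k for k in roi];q=np.zeros_like(m);q[y0:y1,x0:x1]=m[y0:y1,x0:x1]
    k=max(cv2.findContours(q,cv2.RETR_EXTERNAL,cv2.CHAIN_APPROX_NONE)[0],key=cv2.contourArea)
    h=cv2.convexHull(k)[:,0]; hp=(h+.5)/4-.5
    P=np.array([onz(c,u,v,z)[:2] for u,v in hp])
    r=least_squares(lambda p:np.hypot(*(P-p[:2]).T)-p[2],[*P.mean(0),rguess],loss="cauchy",f_scale=.0005)
    e=np.abs(np.hypot(*(P-r.x[:2]).T)-r.x[2])
    return r.x,(e<.001).sum(),len(e)
def foot(c,o,u,v,R,zfoot):
    "nearest foot edge pixel (u centre col, v front row) -> tool-frame foot centre xy (biased cam frame) "
    p=onz(c,u,v,zfoot); T=Rotation.from_euler("xyz",o["tool_rot"],degrees=True).as_matrix()
    q=T.T@(p-o["tool_pos"]); q[1]+=R; return q, (T@q+o["tool_pos"])
E
python3 - <<'E'
from h import *
np.set_printoptions(precision=4,suppress=True)
c,o=wrist();print(o["tool_pos"],o["tool_rot"])
print(seatfit(c,"yellow",(225,150,425,262),.0245))
print(foot(c,o,225+(351.5+.5)/3.5-.5,180+185.5/3.5-.5,.012,o["tool_pos"][2]-.0625))
E
```

```text
[0.6056 0.0949 0.1595] [179.9476   0.0138   0.1571]
(array([0.6073, 0.0955, 0.0253]), np.int64(57), 58)
(array([ 0.0005, -0.0001,  0.0625]), array([0.6061, 0.0949, 0.097 ]))
```

```bash
python3 - <<'E'
from h import *
np.set_printoptions(precision=5,suppress=True)
c,o=wrist();print(c["hand_eye"],c["cx"],c["fx"])
c,o=wrist();print(c["hand_eye"],c["cx"],c["fx"]);print(viewer.read_camera("top")["view"])
E
```

```text
[[ 1.       0.00031  0.00058  0.00038]
 [-0.00046  0.96087  0.27699 -0.0776 ]
 [-0.00047 -0.27699  0.96087 -0.16268]
 [ 0.       0.       0.       1.     ]] 325.07123960053207 414.94915116241174
[[ 1.       0.00031  0.00058  0.00038]
 [-0.00046  0.96087  0.27699 -0.0776 ]
 [-0.00047 -0.27699  0.96087 -0.16268]
 [ 0.       0.       0.       1.     ]] 325.07123960053207 414.94915116241174
[[-0.0562  -0.99842 -0.00148  0.00345]
 [-0.97818  0.05535 -0.20024  0.52228]
 [ 0.2     -0.00981 -0.97975  1.35134]
 [ 0.       0.       0.       1.     ]]
```

Relative to the hanging foot, the seat is off by (+1.2, +0.6) mm, so I'll correct for that and lower.

```bash
python3 -m pendant '[[0.12,-0.06,0.02,0,0,0],[0.12,-0.06,0.12,0,0,0],[0.12,-0.06,0.24,0,0,0],[0.12,-0.06,0.34,0,0,0],[0.12,-0.06,0.42,0,0,0],[0.12,-0.06,0.49,0,0,0],[0.12,-0.06,0.55,0,0,0],[0.12,-0.06,0.59,0,0,0]]'
python3 - <<'E'
from h import *
np.set_printoptions(precision=4,suppress=True)
s=viewer.read_camera("scene")
c,o=wrist();print(o["tool_pos"],o["tool_rot"],o["force"],o["wrist_torque"])
for n,c,r in(("s5",s,(200,150,410,320)),("w5",c,(225,180,425,330))):
    x0,y0,x1,y1=r;cv2.imwrite(f"pics/crop_{n}.png",cv2.resize(c["frame"][y0:y1,x0:x1,::-1],None,fx=3.5,fy=3.5,interpolation=cv2.INTER_CUBIC))
E
```

```text
time_s: 14.1
tool_pos: [0.6181, 0.1033, 0.1094]
tool_rot: [179.9, -0.2, 0.2]
force: [-17.2, -3.9, 45.0]
grip_width: 0.0175
[0.618  0.1032 0.1088] [179.8935  -0.1369   0.2343] [-15.6132  -2.6092  42.214 ] [-0.7104  4.088   0.0177]
```

View pics/crop_s5.png

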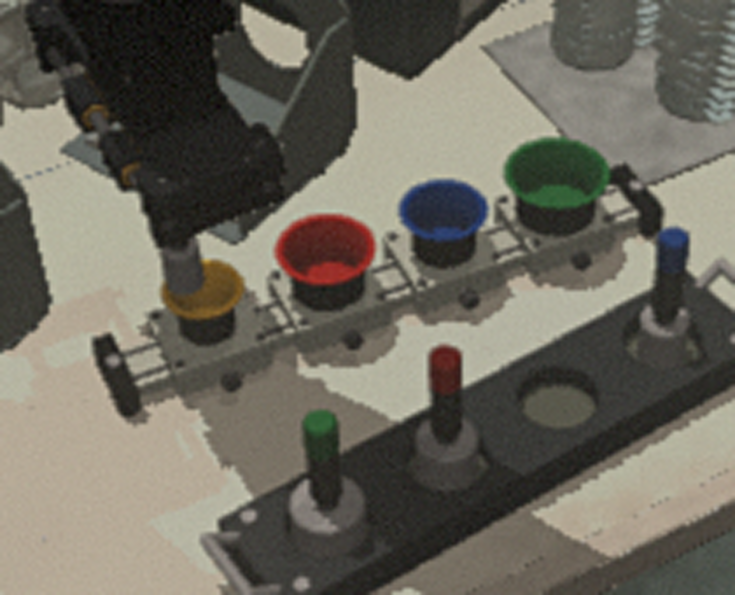

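View pics/crop_w5.png

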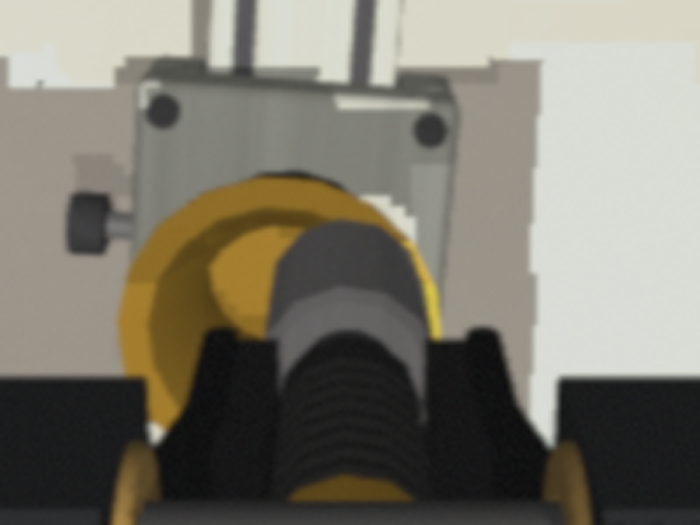

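I misjudged the scale: a share of 0.12 is 12 mm, not 1.2 mm. The gauge landed on the cup rim at about 42 N. I'll lift straight up, go back, and re-measure.

```bash
python3 -m pendant '[[0,0,-0.05,0,0,0],[0,0,-0.15,0,0,0],[0,0,-0.3,0,0,0],[0,0,-0.4,0,0,0],[-0.04,0.02,-0.5,0,0,0],[-0.08,0.04,-0.55,0,0,0],[-0.11,0.06,-0.55,0,0,0],[-0.11,0.06,-0.55,0,0,0]]'
python3 - <<'E'
from h import *
np.set_printoptions(precision=4,suppress=True)
s=viewer.read_camera("scene")
c,o=wrist();print(o["tool_pos"],o["tool_rot"],o["force"],o["wrist_torque"])
print(seatfit(c,"yellow",(225,150,425,262),.0245))
for n,c,r in(("s6",s,(200,150,410,320)),("w6",c,(225,180,425,330))):
    x0,y0,x1,y1=r;cv2.imwrite(f"pics/crop_{n}.png",cv2.resize(c["frame"][y0:y1,x0:x1,::-1],None,fx=3.5,fy=3.5,interpolation=cv2.INTER_CUBIC))
E
```

```text
time_s: 15.2
tool_pos: [0.6062, 0.0952, 0.1551]
tool_rot: [180.0, 0.0, 0.2]
force: [0.7, -0.4, -1.9]
grip_width: 0.0173
[0.6064 0.0954 0.1551] [179.9785   0.0357   0.1918] [ 0.0309 -0.2953 -1.9219] [-0.0421 -0.0515  0.0197]
(array([0.6073, 0.0953, 0.0254]), np.int64(55), 55)
```

View pics/crop_s6.png

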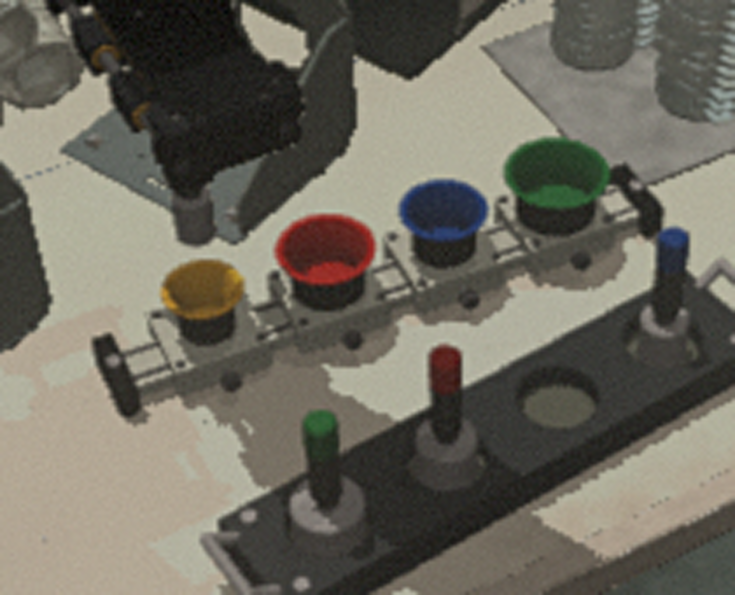

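View pics/crop_w6.png

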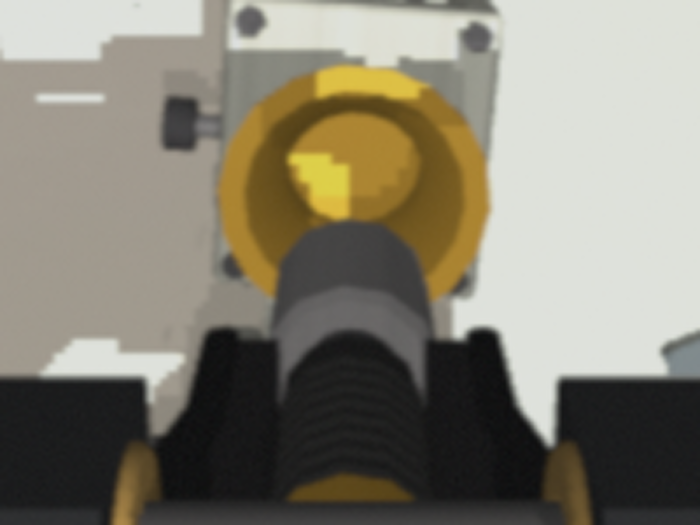

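```bash
python3 - <<'E'
from h import *
np.set_printoptions(precision=4,suppress=True)
s=viewer.read_camera("scene");c,o=wrist()
print(o["tool_pos"],c["hand_eye"][:3,3])
for zf in (.044,.0485,.052):
    print(zf,"scene foot",onz(s,200+193.5/3.5-.5,150+231.5/3.5-.5,o["tool_pos"][2]-zf)[:2],
      "wrist foot",foot(c,o,225+352/3.5-.5,180+220.5/3.5-.5,.012,o["tool_pos"][2]-zf)[1])
h=hulls(s,"yellow",(230,210,300,250))[0];print("scene seat",onz(s,*h["ell"],.06))
E
```

```text
[0.6066 0.0957 0.1551] [ 0.0004 -0.0776 -0.1627]
0.044 scene foot [0.6009 0.0952] wrist foot [0.6071 0.0958 0.1111]
0.0485 scene foot [0.6055 0.0937] wrist foot [0.6071 0.0943 0.1066]
0.052 scene foot [0.6091 0.0925] wrist foot [0.6071 0.0932 0.1031]
scene seat [0.6028 0.0942 0.06  ]
```

All estimates agree within about 1 mm. Now I'll lower straight down.

```bash
python3 -m pendant '[[0,0,0.1,0,0,0],[0,0,0.22,0,0,0],[0,0,0.34,0,0,0],[0,0,0.44,0,0,0],[0,0,0.5,0,0,0],[0,0,0.56,0,0,0],[0,0,0.61,0,0,0],[0,0,0.64,0,0,0]]'
```

```text
time_s: 16.4
tool_pos: [0.6068, 0.0958, 0.0914]
tool_rot: [180.0, -0.0, 0.2]
force: [0.5, 0.5, -2.2]
grip_width: 0.0175
```

```bash
python3 -m pendant '[[0,0,0.02,0,0,0],[0,0,0.04,0,0,0],[0,0,0.06,0,0,0],[0,0,0.07,0,0,0],[0,0,0.08,0,0,0],[0,0,0.09,0,0,0],[0,0,0.1,0,0,0],[0,0,0.1,0,0,0]]'
```

```text
time_s: 17.4
tool_pos: [0.6069, 0.0958, 0.0822]
tool_rot: [180.0, -0.0, 0.2]
force: [-2.1, -0.5, 3.5]
grip_width: 0.0176
```

```bash
python3 -m pendant '[[0,0,0.01,0,0,0],[0,0,0.02,0,0,0],[0,0,0.02,0,0,0],[0,0,0.02,0,0,0],[0,0,0.02,0,0,0],[0,0,0.02,0,0,0],[0,0,0.02,0,0,0],[0,0,0.02,0,0,0]]'
python3 - <<'E'
from h import *
np.set_printoptions(precision=4,suppress=True)
s=viewer.read_camera("scene")
c,o=wrist()
for n,c,r in(("s7",s,(200,150,410,320)),("w7",c,(225,180,425,330))):
    x0,y0,x1,y1=r;cv2.imwrite(f"pics/crop_{n}.png",cv2.resize(c["frame"][y0:y1,x0:x1,::-1],None,fx=3.5,fy=3.5,interpolation=cv2.INTER_CUBIC))
E
```

```text
time_s: 18.4
tool_pos: [0.607, 0.0959, 0.0821]
tool_rot: [179.9, -0.1, 0.2]
force: [-6.5, -1.5, 14.6]
grip_width: 0.0172
```

View pics/crop_s7.png

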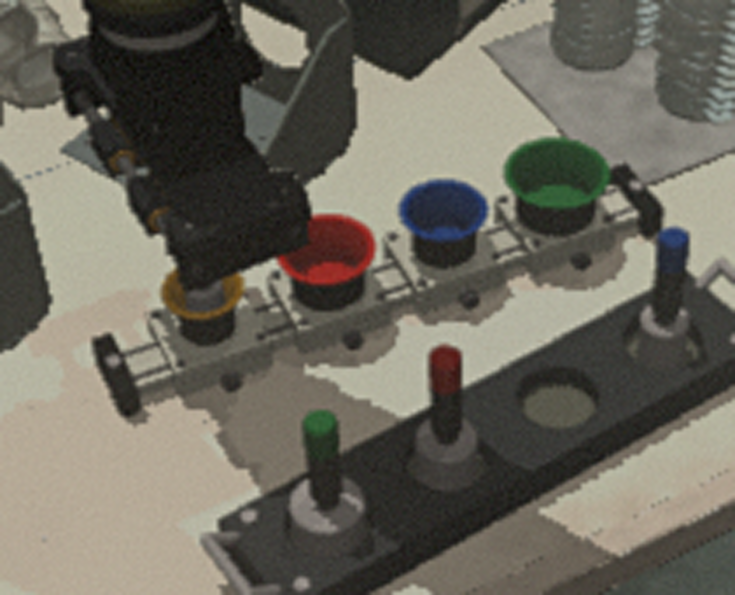

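View pics/crop_w7.png

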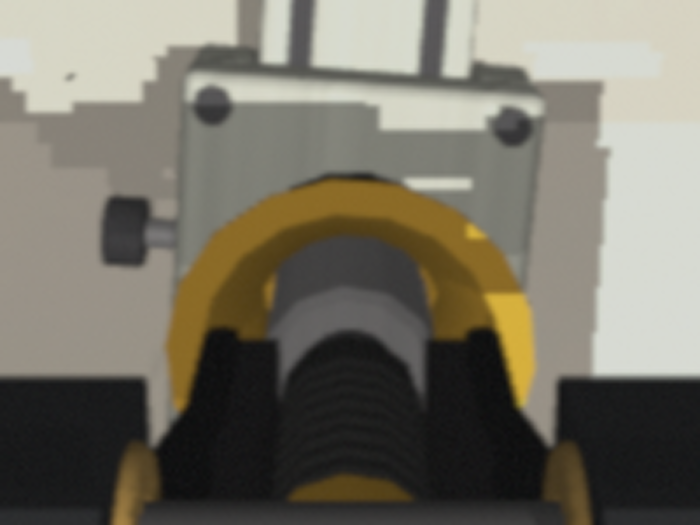

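The floor is reached (15 N, centred in the bore). I'll ease off and release.

```bash
python3 -m pendant '[[0,0,-0.01,0,0,0],[0,0,-0.02,0,0,0],[0,0,-0.02,0,0,0],[0,0,-0.02,0,0,0],[0,0,-0.02,0,0,0],[0,0,-0.02,0,0,0],[0,0,-0.02,0,0,0],[0,0,-0.02,0,0,0]]' 40
python3 -m pendant '[[0,0,-0.1,0,0,0],[0,0,-0.22,0,0,0],[0,0,-0.34,0,0,0],[0,0,-0.46,0,0,0],[0,0,-0.58,0,0,0],[0,0,-0.7,0,0,0],[0,0,-0.82,0,0,0],[0,0,-0.92,0,0,0]]'
python3 - <<'E'
from h import *
np.set_printoptions(precision=4,suppress=True)
s=viewer.read_camera("scene")
c,o=wrist()
for n,c,r in(("s8",s,(200,150,410,320)),("w8",c,(0,0,640,480))):
    x0,y0,x1,y1=r;k=3.5 if n[0]=="s" else 1;cv2.imwrite(f"pics/crop_{n}.png",cv2.resize(c["frame"][y0:y1,x0:x1,::-1],None,fx=k,fy=k,interpolation=cv2.INTER_CUBIC))
E
```

```text
time_s: 19.5
tool_pos: [0.6068, 0.0957, 0.0815]
tool_rot: [180.0, -0.0, 0.2]
force: [-0.1, -0.4, -0.2]
grip_width: 0.0401
time_s: 20.5
tool_pos: [0.6068, 0.0958, 0.1744]
tool_rot: [180.0, -0.0, 0.2]
force: [0.3, 0.2, 0.6]
grip_width: 0.0399
```

View pics/crop_s8.png

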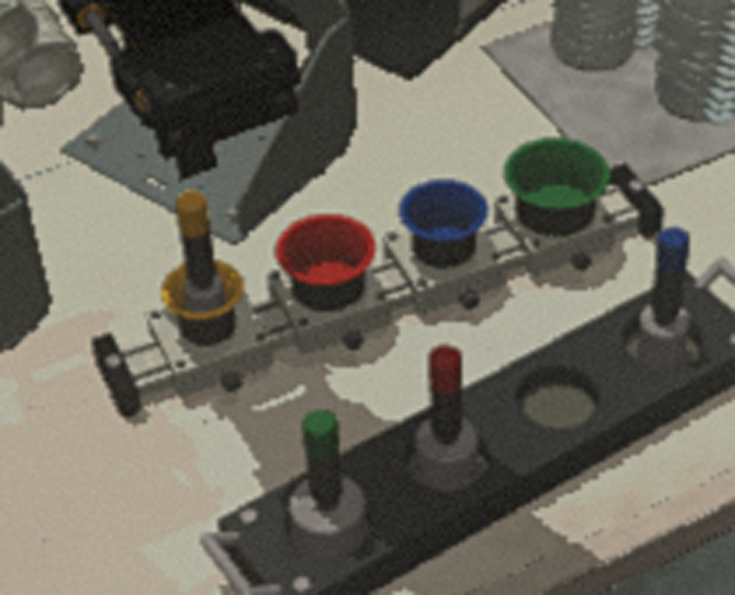

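View pics/crop_w8.png

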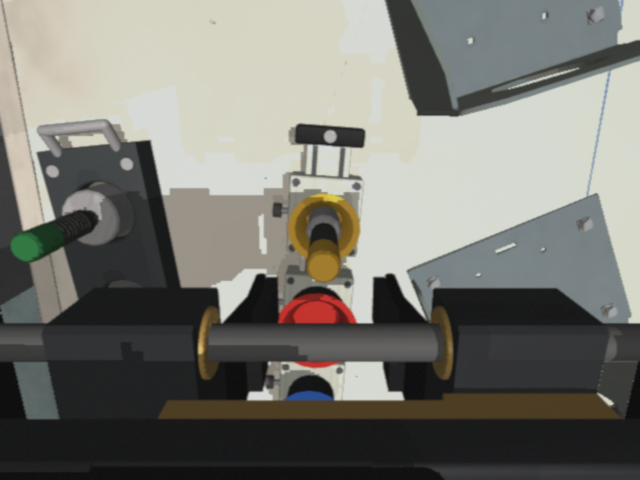

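Yellow stands upright, seated. Next is red at (0.4447, 0.0185).

```bash
python3 -m pendant '[[-0.12,0.06,0,0,0,0],[-0.25,0.12,0,0,0,0],[-0.37,0.18,0,0,0,0],[-0.5,0.25,0,0,0,0],[-0.62,0.31,0,0,0,0],[-0.75,0.37,0,0,0,0],[-0.9,0.45,0,0,0,0],[-1,0.5,0,0,0,0]]'
python3 -m pendant '[[-0.15,0.07,0,0,0,0],[-0.3,0.14,0,0,0,0],[-0.45,0.2,0,0,0,0],[-0.6,0.27,0,0,0,0],[-0.62,0.27,0.1,0,0,0],[-0.62,0.27,0.2,0,0,0],[-0.62,0.27,0.3,0,0,0],[-0.62,0.27,0.3,0,0,0]]'
python3 - <<'E'
from h import *
np.set_printoptions(precision=4,suppress=True)
s=viewer.read_camera("scene")
c,o=wrist();print(o["tool_pos"],o["tool_rot"])
for n,c,r in(("w9",c,(0,0,640,480)),):
    x0,y0,x1,y1=r;k=1;cv2.imwrite(f"pics/crop_{n}.png",cv2.resize(c["frame"][y0:y1,x0:x1,::-1],None,fx=k,fy=k,interpolation=cv2.INTER_CUBIC))
E
```

```text
time_s: 21.6
tool_pos: [0.506, 0.0448, 0.1736]
tool_rot: [180.0, -0.0, 0.2]
force: [-0.1, 0.1, 0.2]
grip_width: 0.0399
time_s: 22.6
tool_pos: [0.4444, 0.0186, 0.1423]
tool_rot: [-179.9, 0.1, 0.3]
force: [0.0, 0.6, 0.5]
grip_width: 0.0398
[0.4449 0.0185 0.1429] [-179.9561    0.0724    0.2415]
```

View pics/crop_w9.png

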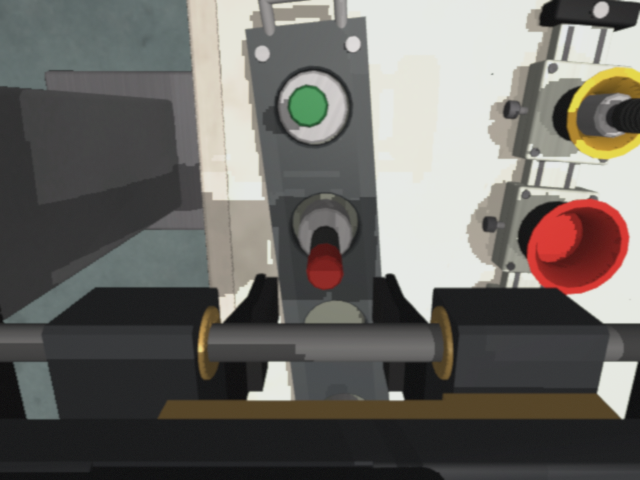

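The red handle is at (325,265), centred between the fingers. Descend, grip and lift.

```bash
python3 -m pendant '[[0,0,0.12,0,0,0],[0,0,0.25,0,0,0],[0,0,0.37,0,0,0],[0,0,0.5,0,0,0],[0,0,0.6,0,0,0],[0,0,0.66,0,0,0],[0,0,0.68,0,0,0],[0,0,0.68,0,0,0]]'
python3 -m pendant '[[0,0,0,0,0,0],[0,0,0,0,0,0],[0,0,0,0,0,0],[0,0,0,0,0,0],[0,0,0,0,0,0],[0,0,0,0,0,0],[0,0,0,0,0,0],[0,0,0,0,0,0]]' 10 35
python3 -m pendant '[[0,0,-0.05,0,0,0],[0,0,-0.12,0,0,0],[0,0,-0.25,0,0,0],[0,0,-0.4,0,0,0],[0,0,-0.55,0,0,0],[0,0,-0.7,0,0,0],[0,0,-0.8,0,0,0],[0,0,-0.85,0,0,0]]'
```

```text
time_s: 23.7
tool_pos: [0.4452, 0.0182, 0.0756]
tool_rot: [180.0, -0.0, 0.2]
force: [-0.5, -0.2, -0.2]
grip_width: 0.0399
time_s: 24.7
tool_pos: [0.445, 0.0181, 0.0757]
tool_rot: [180.0, 0.0, 0.2]
force: [-2.4, -0.7, 4.6]
grip_width: 0.017
time_s: 25.7
tool_pos: [0.4453, 0.0181, 0.1613]
tool_rot: [180.0, -0.0, 0.2]
force: [-0.2, -0.0, -3.4]
grip_width: 0.0171
```

```bash
python3 -m pendant '[[0.1,0,0,0,0,0],[0.2,0,0,0,0,0],[0.32,0,0,0,0,0],[0.45,0,0,0,0,0],[0.6,0.01,0,0,0,0],[0.75,0.01,0,0,0,0],[0.9,0.01,0,0,0,0],[1,0.02,0,0,0,0]]'
python3 -m pendant '[[0.12,0,0,0,0,0],[0.24,0,0,0,0,0],[0.36,0,0,0,0,0],[0.46,0,0,0,0,0],[0.53,0,0,0,0,0],[0.56,0,0,0,0,0],[0.56,0,0,0,0,0],[0.56,0,0,0,0,0]]'
python3 - <<'E'
from h import *
np.set_printoptions(precision=4,suppress=True)
c,o=wrist();print(o["tool_pos"],o["tool_rot"],o["force"],o["grip_width"])
print(seatfit(c,"red",(225,150,425,250),.028))
for n,c,r in(("w10",c,(225,180,425,330)),):
    x0,y0,x1,y1=r;cv2.imwrite(f"pics/crop_{n}.png",cv2.resize(c["frame"][y0:y1,x0:x1,::-1],None,fx=3.5,fy=3.5,interpolation=cv2.INTER_CUBIC))
E
```

```text
time_s: 26.7
tool_pos: [0.546, 0.0166, 0.1602]
tool_rot: [-180.0, 0.0, 0.2]
force: [-0.4, 0.3, -3.8]
grip_width: 0.0173
time_s: 27.7
tool_pos: [0.6007, 0.0168, 0.1606]
tool_rot: [180.0, 0.0, 0.2]
force: [-0.3, -1.1, -3.3]
grip_width: 0.0168
[0.6007 0.0168 0.1606] [179.9818   0.0153   0.2147] [-0.2704 -1.0559 -3.3441] 0.016796002263016068
(array([0.6014, 0.016 , 0.031 ]), np.int64(44), 44)
```

View pics/crop_w10.png

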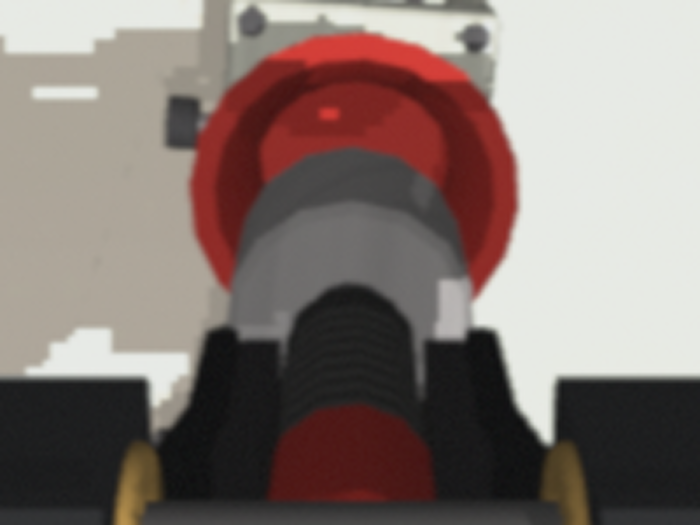

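```bash
python3 - <<'E'
from h import *
np.set_printoptions(precision=4,suppress=True)
c,o=wrist();print(o["tool_pos"])
print(seatfit(c,"red",(225,150,425,250),.028), foot(c,o,225+352.5/3.5-.5,180+149/3.5-.5,.018,o["tool_pos"][2]-.0637))
E
```

```text
[0.6008 0.0167 0.1606]
(array([0.6015, 0.0161, 0.031 ]), np.int64(47), 47) (array([0.0006, 0.0001, 0.0637]), array([0.6013, 0.0166, 0.0969]))
```

The offset is below 1 mm, so I'll lower straight down.

```bash
python3 -m pendant '[[0,0,0.1,0,0,0],[0,0,0.2,0,0,0],[0,0,0.3,0,0,0],[0,0,0.38,0,0,0],[0,0,0.45,0,0,0],[0,0,0.52,0,0,0],[0,0,0.57,0,0,0],[0,0,0.6,0,0,0]]'

```

```text
time_s: 28.8
tool_pos: [0.6011, 0.0164, 0.1003]
tool_rot: [180.0, -0.0, 0.2]
force: [0.8, -0.7, -2.9]
grip_width: 0.017
```

```bash
python3 -m pendant '[[0,0,0.01,0,0,0],[0,0,0.02,0,0,0],[0,0,0.03,0,0,0],[0,0,0.04,0,0,0],[0,0,0.05,0,0,0],[0,0,0.055,0,0,0],[0,0,0.06,0,0,0],[0,0,0.06,0,0,0]]'

```

```text
time_s: 29.8
tool_pos: [0.6014, 0.0166, 0.0957]
tool_rot: [180.0, -0.0, 0.2]
force: [-2.7, -1.7, 5.0]
grip_width: 0.0173
```

Contact came exactly at the expected height. Release and lift.

```bash
python3 -m pendant '[[0,0,-0.01,0,0,0],[0,0,-0.01,0,0,0],[0,0,-0.01,0,0,0],[0,0,-0.01,0,0,0],[0,0,-0.01,0,0,0],[0,0,-0.01,0,0,0],[0,0,-0.01,0,0,0],[0,0,-0.01,0,0,0]]' 40
python3 -m pendant '[[0,0,-0.1,0,0,0],[0,0,-0.22,0,0,0],[0,0,-0.34,0,0,0],[0,0,-0.46,0,0,0],[0,0,-0.58,0,0,0],[0,0,-0.68,0,0,0],[0,0,-0.76,0,0,0],[0,0,-0.8,0,0,0]]'
python3 - <<'E'
from h import *
s=viewer.read_camera("scene")
c,o=wrist();print(o["tool_pos"])
for n,c,r in(("s11",s,(200,150,410,320)),("w11",c,(0,0,640,480))):
    x0,y0,x1,y1=r;k=3.5 if n[0]=="s" else 1;cv2.imwrite(f"pics/crop_{n}.png",cv2.resize(c["frame"][y0:y1,x0:x1,::-1],None,fx=k,fy=k,interpolation=cv2.INTER_CUBIC))
E
```

```text
time_s: 30.8
tool_pos: [0.601, 0.0167, 0.0955]
tool_rot: [180.0, -0.0, 0.2]
force: [0.4, -0.5, -0.5]
grip_width: 0.0402
time_s: 31.8
tool_pos: [0.6011, 0.0167, 0.176]
tool_rot: [180.0, -0.0, 0.2]
force: [-0.2, -0.2, -1.1]
grip_width: 0.0399
[0.60129872 0.0167507  0.17630591]
```

View pics/crop_s11.png

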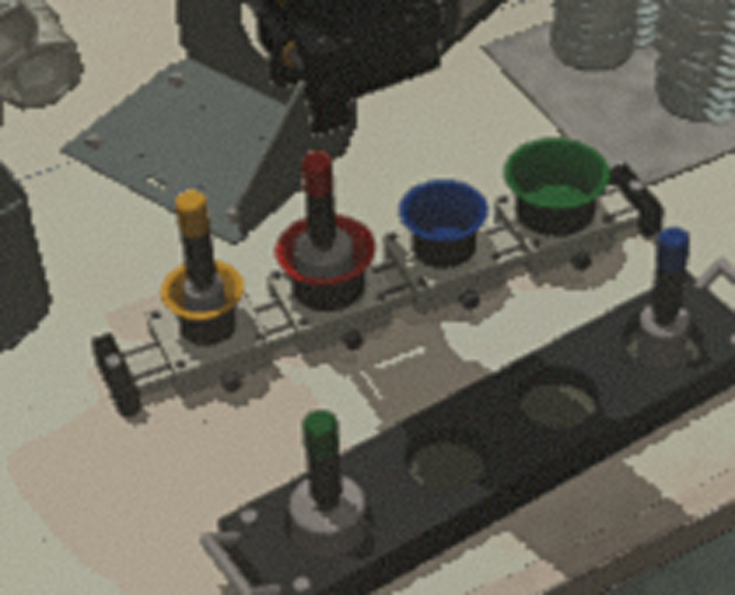

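Red is seated upright. Blue is next.

```bash
python3 -m pendant '[[-0.12,0.08,0,0,0,0],[-0.25,0.16,0,0,0,0],[-0.37,0.25,0,0,0,0],[-0.5,0.35,0,0,0,0],[-0.62,0.45,0,0,0,0],[-0.75,0.57,0,0,0,0],[-0.85,0.7,0,0,0,0],[-0.9,0.8,0,0,0,0]]'
python3 -m pendant '[[-0.1,0.15,0,0,0,0],[-0.2,0.3,0,0,0,0],[-0.32,0.45,0,0,0,0],[-0.42,0.6,0,0,0,0],[-0.51,0.74,0,0,0,0],[-0.51,0.78,0.1,0,0,0],[-0.51,0.78,0.2,0,0,0],[-0.51,0.78,0.3,0,0,0]]'
python3 - <<'E'
from h import *
np.set_printoptions(precision=4,suppress=True)
c,o=wrist();print(o["tool_pos"],o["tool_rot"])
for n,c,r in(("w12",c,(0,0,640,480)),):
    x0,y0,x1,y1=r;k=1;cv2.imwrite(f"pics/crop_{n}.png",cv2.resize(c["frame"][y0:y1,x0:x1,::-1],None,fx=k,fy=k,interpolation=cv2.INTER_CUBIC))
for d in hulls(c,"blue",(270,200,380,320),90,30): print(d["cen"],onz(c,*d["cen"],.102))
E
```

```text
time_s: 32.9
tool_pos: [0.5105, -0.0648, 0.1757]
tool_rot: [180.0, -0.0, 0.2]
force: [1.0, -0.1, 1.6]
grip_width: 0.0399
time_s: 33.9
tool_pos: [0.4607, -0.1409, 0.1445]
tool_rot: [-180.0, 0.0, 0.3]
force: [-0.8, -0.5, -0.4]
grip_width: 0.0402
[ 0.4607 -0.1409  0.1445] [-179.9587    0.0303    0.2776]
[324.4282 265.0328] [ 0.4608 -0.1408  0.102 ]
```

View pics/crop_w12.png

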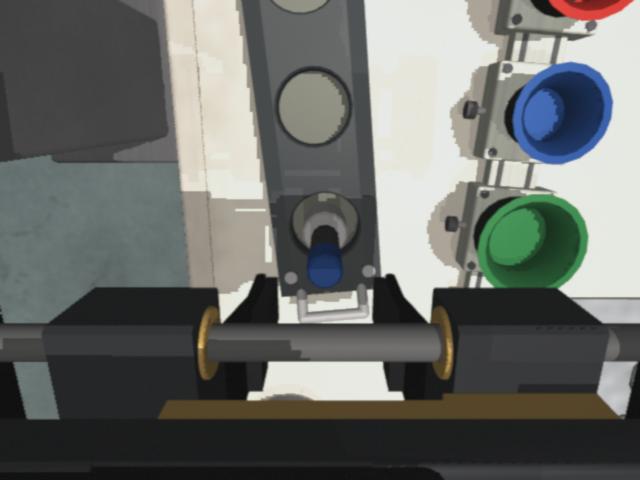

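Blue at (324,265) is centred. Grip and lift.

```bash
python3 -m pendant '[[0,0,0.12,0,0,0],[0,0,0.25,0,0,0],[0,0,0.37,0,0,0],[0,0,0.5,0,0,0],[0,0,0.6,0,0,0],[0,0,0.67,0,0,0],[0,0,0.69,0,0,0],[0,0,0.69,0,0,0]]'
python3 -m pendant '[[0,0,0,0,0,0],[0,0,0,0,0,0],[0,0,0,0,0,0],[0,0,0,0,0,0],[0,0,0,0,0,0],[0,0,0,0,0,0],[0,0,0,0,0,0],[0,0,0,0,0,0]]' 10 35
python3 -m pendant '[[0,0,-0.05,0,0,0],[0,0,-0.12,0,0,0],[0,0,-0.25,0,0,0],[0,0,-0.4,0,0,0],[0,0,-0.55,0,0,0],[0,0,-0.7,0,0,0],[0,0,-0.8,0,0,0],[0,0,-0.85,0,0,0]]'
```

```text
time_s: 34.95
tool_pos: [0.4608, -0.1418, 0.0767]
tool_rot: [180.0, -0.0, 0.2]
force: [-0.1, -0.0, -0.4]
grip_width: 0.04
time_s: 35.95
tool_pos: [0.4606, -0.1418, 0.0767]
tool_rot: [180.0, -0.0, 0.2]
force: [-1.3, 0.0, 4.1]
grip_width: 0.0169
time_s: 36.95
tool_pos: [0.4608, -0.1419, 0.1623]
tool_rot: [180.0, -0.0, 0.2]
force: [0.9, -0.5, -2.7]
grip_width: 0.0176
```

```bash
python3 -m pendant '[[0.1,0,0,0,0,0],[0.2,-0.05,0,0,0,0],[0.32,-0.12,0,0,0,0],[0.45,-0.2,0,0,0,0],[0.6,-0.3,0,0,0,0],[0.73,-0.4,0,0,0,0],[0.85,-0.48,0,0,0,0],[0.95,-0.55,0,0,0,0]]'
python3 -m pendant '[[0.1,-0.05,0,0,0,0],[0.2,-0.1,0,0,0,0],[0.3,-0.15,0,0,0,0],[0.36,-0.19,0,0,0,0],[0.4,-0.22,0,0,0,0],[0.4,-0.23,0,0,0,0],[0.4,-0.23,0,0,0,0],[0.4,-0.23,0,0,0,0]]'
python3 - <<'E'
from h import *
np.set_printoptions(precision=4,suppress=True)
c,o=wrist();print(o["tool_pos"],o["tool_rot"],o["force"],o["grip_width"])
print(seatfit(c,"blue",(225,150,425,250),.028))
# foot candidates
for n,c,r in(("w13",c,(225,180,425,330)),):
    x0,y0,x1,y1=r;cv2.imwrite(f"pics/crop_{n}.png",cv2.resize(c["frame"][y0:y1,x0:x1,::-1],None,fx=3.5,fy=3.5,interpolation=cv2.INTER_CUBIC))
E
```

```text
time_s: 37.95
tool_pos: [0.5561, -0.0858, 0.1614]
tool_rot: [-180.0, 0.0, 0.2]
force: [0.6, 0.2, -3.0]
grip_width: 0.0166
time_s: 38.95
tool_pos: [0.5951, -0.0636, 0.1616]
tool_rot: [180.0, 0.0, 0.2]
force: [0.3, -0.0, -0.9]
grip_width: 0.0172
[ 0.5951 -0.0636  0.1616] [179.9758   0.0027   0.1864] [ 0.2909 -0.0449 -0.9338] 0.017199823795412753
(array([ 0.596 , -0.0637,  0.0276]), np.int64(44), 44)
```

View pics/crop_w13.png

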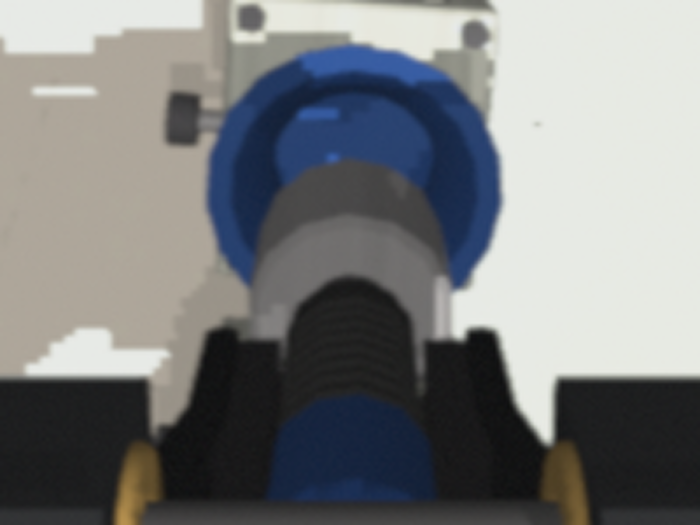

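```bash
python3 -m pendant '[[0,0.01,0.1,0,0,0],[0,0.01,0.2,0,0,0],[0,0.01,0.3,0,0,0],[0,0.01,0.38,0,0,0],[0,0.01,0.45,0,0,0],[0,0.01,0.52,0,0,0],[0,0.01,0.57,0,0,0],[0,0.01,0.6,0,0,0]]'
python3 -m pendant '[[0,0,0.01,0,0,0],[0,0,0.02,0,0,0],[0,0,0.03,0,0,0],[0,0,0.04,0,0,0],[0,0,0.05,0,0,0],[0,0,0.055,0,0,0],[0,0,0.06,0,0,0],[0,0,0.06,0,0,0]]'

```

```text
time_s: 40.0
tool_pos: [0.5953, -0.0643, 0.1013]
tool_rot: [180.0, 0.0, 0.2]
force: [1.0, 0.0, -2.5]
grip_width: 0.0173
time_s: 41.0
tool_pos: [0.5956, -0.0643, 0.0967]
tool_rot: [180.0, -0.0, 0.2]
force: [-2.3, -0.0, 6.0]
grip_width: 0.0171
```

Blue made contact at the expected height. Release and lift.

```bash
python3 -m pendant '[[0,0,-0.01,0,0,0],[0,0,-0.01,0,0,0],[0,0,-0.01,0,0,0],[0,0,-0.01,0,0,0],[0,0,-0.01,0,0,0],[0,0,-0.01,0,0,0],[0,0,-0.01,0,0,0],[0,0,-0.01,0,0,0]]' 40
python3 -m pendant '[[0,0,-0.1,0,0,0],[0,0,-0.22,0,0,0],[0,0,-0.34,0,0,0],[0,0,-0.46,0,0,0],[0,0,-0.58,0,0,0],[0,0,-0.68,0,0,0],[0,0,-0.76,0,0,0],[0,0,-0.8,0,0,0]]'
python3 - <<'E'
from h import *
s=viewer.read_camera("scene")
for n,c,r in(("s14",s,(200,150,410,320)),):
    x0,y0,x1,y1=r;k=3.5 if n[0]=="s" else 1;cv2.imwrite(f"pics/crop_{n}.png",cv2.resize(c["frame"][y0:y1,x0:x1,::-1],None,fx=k,fy=k,interpolation=cv2.INTER_CUBIC))
E
```

```text
time_s: 42.0
tool_pos: [0.5953, -0.0643, 0.0965]
tool_rot: [180.0, 0.0, 0.2]
force: [-0.2, -0.1, -0.5]
grip_width: 0.04
time_s: 43.0
tool_pos: [0.5954, -0.0643, 0.177]
tool_rot: [180.0, -0.0, 0.2]
force: [0.7, 0.0, 0.1]
grip_width: 0.0399
```

View pics/crop_s14.png

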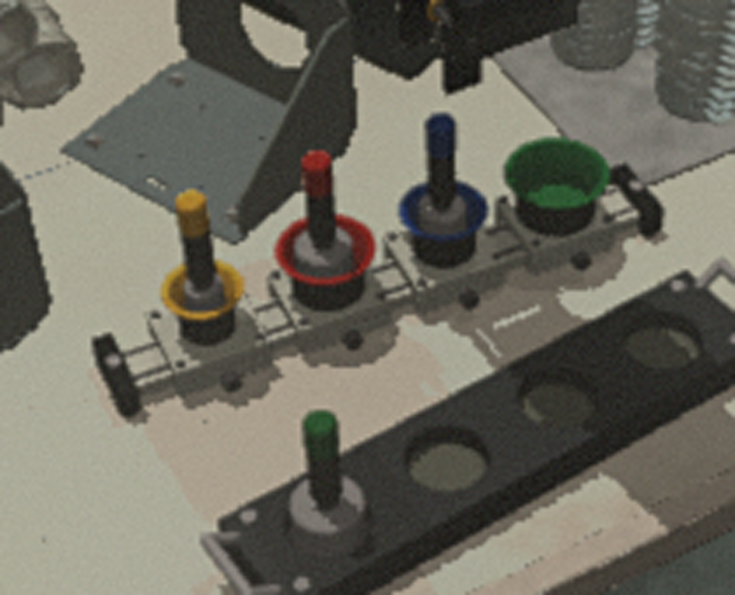

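Blue is seated. Green is next, at about (0.437, 0.0975).

```bash
python3 -m pendant '[[-0.12,0,0,0,0,0],[-0.25,-0.05,0,0,0,0],[-0.37,-0.12,0,0,0,0],[-0.5,-0.22,0,0,0,0],[-0.62,-0.34,0,0,0,0],[-0.75,-0.46,0,0,0,0],[-0.85,-0.58,0,0,0,0],[-0.95,-0.7,0,0,0,0]]'
python3 -m pendant '[[-0.1,-0.15,0,0,0,0],[-0.2,-0.3,0,0,0,0],[-0.32,-0.45,0,0,0,0],[-0.42,-0.6,0,0,0,0],[-0.52,-0.75,0,0,0,0],[-0.6,-0.88,0,0,0,0],[-0.63,-0.91,0.1,0,0,0],[-0.63,-0.91,0.2,0,0,0]]'
python3 - <<'E'
from h import *
np.set_printoptions(precision=4,suppress=True)
c,o=wrist();print(o["tool_pos"],o["tool_rot"])
for n,c,r in(("w15",c,(0,0,640,480)),):
    x0,y0,x1,y1=r;k=1;cv2.imwrite(f"pics/crop_{n}.png",cv2.resize(c["frame"][y0:y1,x0:x1,::-1],None,fx=k,fy=k,interpolation=cv2.INTER_CUBIC))
for d in hulls(c,"green",(270,200,380,320),90,30): print(d["cen"],onz(c,*d["cen"],.102))
E
```

```text
time_s: 44.05
tool_pos: [0.4994, 0.0063, 0.1766]
tool_rot: [180.0, -0.0, 0.2]
force: [0.1, -0.2, -0.2]
grip_width: 0.0402
time_s: 45.05
tool_pos: [0.4366, 0.0959, 0.1557]
tool_rot: [180.0, 0.0, 0.2]
force: [-0.5, 0.1, -0.1]
grip_width: 0.0401
[0.4366 0.0959 0.1557] [179.9669   0.0026   0.2111]
[325.2187 254.3319] [0.4372 0.098  0.102 ]
```

View pics/crop_w15.png

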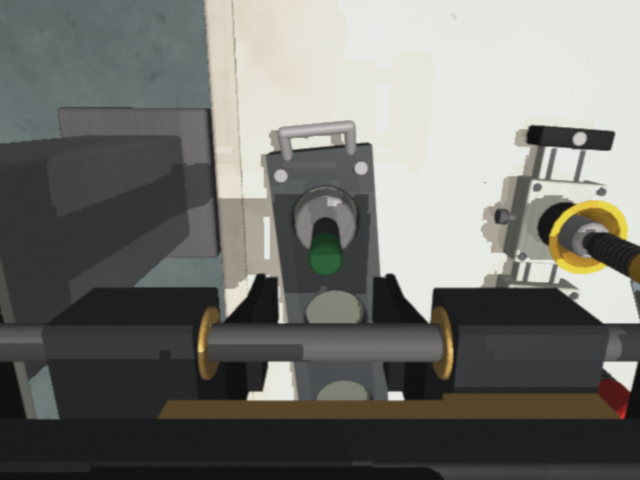

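```bash
python3 -m pendant '[[0,-0.01,0.12,0,0,0],[0,-0.015,0.25,0,0,0],[0,-0.015,0.37,0,0,0],[0,-0.015,0.5,0,0,0],[0,-0.015,0.62,0,0,0],[0,-0.015,0.72,0,0,0],[0,-0.015,0.79,0,0,0],[0,-0.015,0.8,0,0,0]]'
python3 -m pendant '[[0,0,0,0,0,0],[0,0,0,0,0,0],[0,0,0,0,0,0],[0,0,0,0,0,0],[0,0,0,0,0,0],[0,0,0,0,0,0],[0,0,0,0,0,0],[0,0,0,0,0,0]]' 10 40
python3 -m pendant '[[0,0,-0.05,0,0,0],[0,0,-0.12,0,0,0],[0,0,-0.25,0,0,0],[0,0,-0.4,0,0,0],[0,0,-0.55,0,0,0],[0,0,-0.7,0,0,0],[0,0,-0.8,0,0,0],[0,0,-0.85,0,0,0]]'
```

```text
time_s: 46.1
tool_pos: [0.4365, 0.0977, 0.0761]
tool_rot: [-180.0, 0.0, 0.2]
force: [0.0, 0.2, -0.0]
grip_width: 0.04
time_s: 47.1
tool_pos: [0.4368, 0.0977, 0.0768]
tool_rot: [180.0, -0.0, 0.2]
force: [-1.4, -0.5, 5.2]
grip_width: 0.0165
time_s: 48.1
tool_pos: [0.437, 0.0976, 0.1623]
tool_rot: [180.0, -0.1, 0.2]
force: [-0.4, 0.8, -5.2]
grip_width: 0.017
```

```bash
python3 -m pendant '[[0.05,0.12,0,0,0,0],[0.1,0.25,0,0,0,0],[0.17,0.37,0,0,0,0],[0.25,0.5,0,0,0,0],[0.32,0.62,0,0,0,0],[0.4,0.75,0,0,0,0],[0.45,0.9,0,0,0,0],[0.5,1,0,0,0,0]]'
python3 -m pendant '[[0.02,0.12,0,0,0,0],[0.04,0.25,0,0,0,0],[0.05,0.37,0,0,0,0],[0.06,0.5,0,0,0,0],[0.07,0.62,0,0,0,0],[0.08,0.75,0,0,0,0],[0.1,0.9,0,0,0,0],[0.1,1,0,0,0,0]]'
python3 -m pendant '[[0.1,0.12,0,0,0,0],[0.25,0.25,0,0,0,0],[0.4,0.35,0,0,0,0],[0.55,0.41,0,0,0,0],[0.7,0.41,0,0,0,0],[0.84,0.41,0,0,0,0],[0.93,0.41,0,0,0,0],[0.93,0.41,0,0,0,0]]'
python3 - <<'E'
from h import *
np.set_printoptions(precision=4,suppress=True)
c,o=wrist();print(o["tool_pos"],o["tool_rot"],o["force"],o["grip_width"])
print(seatfit(c,"green",(225,150,425,245),.034))
for n,c,r in(("w16",c,(225,180,425,330)),):
    x0,y0,x1,y1=r;cv2.imwrite(f"pics/crop_{n}.png",cv2.resize(c["frame"][y0:y1,x0:x1,::-1],None,fx=3.5,fy=3.5,interpolation=cv2.INTER_CUBIC))
E
```

```text
time_s: 49.1
tool_pos: [0.4873, -0.0035, 0.1614]
tool_rot: [180.0, 0.0, 0.2]
force: [-0.3, 0.4, -4.1]
grip_width: 0.0171
time_s: 50.1
tool_pos: [0.4975, -0.1035, 0.1615]
tool_rot: [180.0, 0.0, 0.2]
force: [0.5, 0.2, -4.6]
grip_width: 0.0166
time_s: 51.1
tool_pos: [0.5911, -0.1422, 0.1614]
tool_rot: [-180.0, 0.0, 0.3]
force: [0.2, -0.1, -4.7]
grip_width: 0.0174
[ 0.5911 -0.1422  0.1614] [-179.9715    0.0086    0.2623] [ 0.1954 -0.1144 -4.6878] 0.01736563522037778
(array([ 0.5903, -0.1435,  0.0333]), np.int64(37), 37)
```

View pics/crop_w16.png

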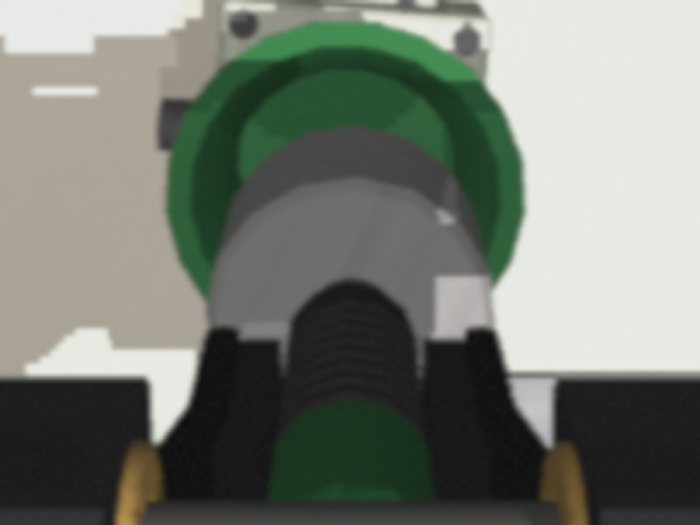

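```bash
python3 - <<'E'
from h import *
np.set_printoptions(precision=4,suppress=True)
c,o=wrist();print(o["tool_pos"],seatfit(c,"green",(225,150,425,245),.034),foot(c,o,225+352.5/3.5-.5,180+126.5/3.5-.5,.021,o["tool_pos"][2]-.0648))
E
```

```text
[ 0.5905 -0.1424  0.1613] (array([ 0.5902, -0.1435,  0.0333]), np.int64(42), 42) (array([ 0.0006, -0.0004,  0.0648]), array([ 0.5911, -0.142 ,  0.0965]))
```

```bash
python3 -m pendant '[[-0.01,0.015,0.1,0,0,0],[-0.01,0.015,0.2,0,0,0],[-0.01,0.015,0.3,0,0,0],[-0.01,0.015,0.38,0,0,0],[-0.01,0.015,0.45,0,0,0],[-0.01,0.015,0.52,0,0,0],[-0.01,0.015,0.57,0,0,0],[-0.01,0.015,0.59,0,0,0]]'
python3 -m pendant '[[0,0,0.01,0,0,0],[0,0,0.02,0,0,0],[0,0,0.03,0,0,0],[0,0,0.04,0,0,0],[0,0,0.05,0,0,0],[0,0,0.06,0,0,0],[0,0,0.065,0,0,0],[0,0,0.065,0,0,0]]'

```

```text
time_s: 52.2
tool_pos: [0.5895, -0.1443, 0.1022]
tool_rot: [-180.0, 0.0, 0.2]
force: [0.6, -0.7, -4.1]
grip_width: 0.017
time_s: 53.2
tool_pos: [0.5898, -0.1444, 0.0969]
tool_rot: [180.0, -0.0, 0.2]
force: [-2.1, -0.8, 3.5]
grip_width: 0.017
```

Contact at the expected height. Release, lift and check.

```bash
python3 -m pendant '[[0,0,0,0,0,0],[0,0,0,0,0,0],[0,0,0,0,0,0],[0,0,0,0,0,0],[0,0,0,0,0,0],[0,0,0,0,0,0],[0,0,0,0,0,0],[0,0,0,0,0,0]]' 40
python3 -m pendant '[[0,0,-0.1,0,0,0],[0,0,-0.22,0,0,0],[0,0,-0.34,0,0,0],[0,0,-0.46,0,0,0],[0,0,-0.58,0,0,0],[0,0,-0.7,0,0,0],[0,0,-0.82,0,0,0],[0,0,-0.95,0,0,0]]'
python3 -m pendant '[[-0.12,0.12,0,0,0,0],[-0.25,0.25,0,0,0,0],[-0.37,0.37,0,0,0,0],[-0.5,0.5,0,0,0,0],[-0.6,0.62,-0.1,0,0,0],[-0.7,0.75,-0.2,0,0,0],[-0.7,0.9,-0.3,0,0,0],[-0.7,1,-0.3,0,0,0]]'
python3 - <<'E'
from h import *
np.set_printoptions(precision=4,suppress=True)
s=viewer.read_camera("scene");t=viewer.read_camera("top")
cv2.imwrite("pics/s17.png",cv2.resize(s["frame"][150:320,200:410,::-1],None,fx=3.5,fy=3.5,interpolation=cv2.INTER_CUBIC))
cv2.imwrite("pics/t17.png",t["frame"][:,:,::-1])
E
```

```text
time_s: 54.2
tool_pos: [0.5896, -0.1443, 0.096]
tool_rot: [180.0, 0.0, 0.2]
force: [-0.1, 0.3, 0.4]
grip_width: 0.0399
time_s: 55.2
tool_pos: [0.5895, -0.1443, 0.1918]
tool_rot: [180.0, 0.0, 0.2]
force: [-0.2, 0.2, -0.6]
grip_width: 0.0398
time_s: 56.2
tool_pos: [0.5208, -0.2462, 0.2225]
tool_rot: [179.9, -0.1, 0.2]
force: [0.8, -0.3, -0.3]
grip_width: 0.04
```

View pics/s17.png

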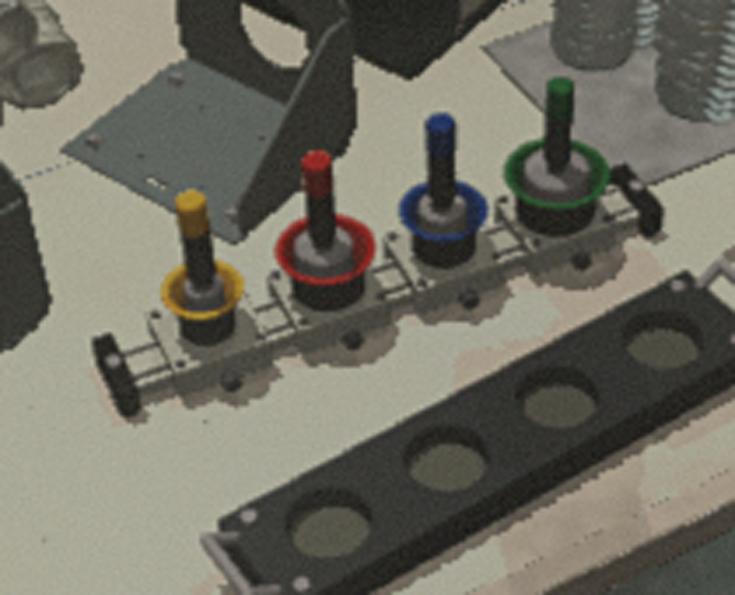

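View pics/t17.png

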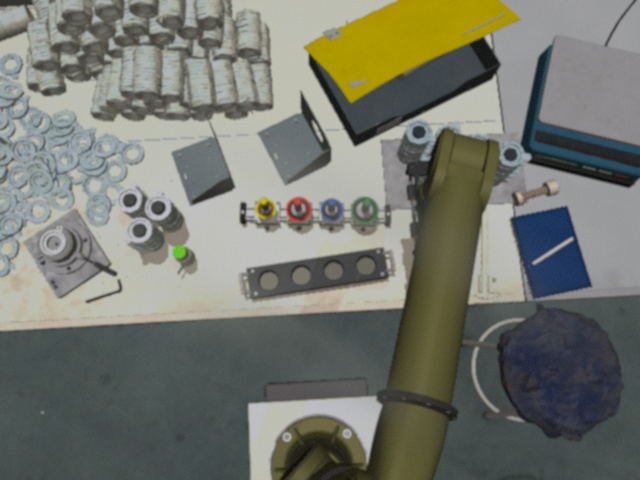

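All four stand upright in matching seats. I'll do one numeric check of their heights before handing in.

```bash
python3 - <<'E'
from h import *
np.set_printoptions(precision=4,suppress=True)
s=viewer.read_camera("scene")
R={"yellow":(248,203,262,219),"red":(284,192,297,208),"blue":(319,181,333,196),"green":(354,171,367,187)}
S={"yellow":(.6068,.0955),"red":(.6012,.016),"blue":(.5956,-.0638),"green":(.590,-.1436)}
V=s["view"]
for k in R:
    d=hulls(s,k,R[k],60,20)
    p=V[:3,:3]@np.array([*S[k],.122])+V[:3,3]
    b=V[:3,:3]@np.array([*S[k],.0])+V[:3,3]
    print(k,d[0]["cen"],d[0]["area"],"pred",p[0]/p[2]*s["fx"]+s["cx"],p[1]/p[2]*s["fy"]+s["cy"])
print(env.get_obs()["time_s"])
E
```

```text
yellow [254.583  210.7123] 122.78125 pred 252.87044401614406 210.03553737637247
red [290.1396 198.7757] 106.71875 pred 289.4265021785147 198.52901255261736
blue [325.5224 187.9236] 70.65625 pred 324.5850516446599 187.4551666445267
green [359.5187 177.597 ] 72.90625 pred 358.3036054211267 176.83487444152195
56.35
```

```bash
python3 - <<'E'
from h import *
s=viewer.read_camera("scene");cv2.imwrite("pics/s18.png",s["frame"][:,:,::-1])
print(blobs(s,"green",(150,280,210,340)), hulls(s,"blue",(440,205,490,245))[:1])
print(env.sign_off())
E
```

```text
[([167, 289, 18, 22, 219], [175.7, 297.4])] [{'area': 547.5, 'cen': array([468.75539384, 223.50418569]), 'ell': array([468.77261353, 223.53205872]), 'ax': array([21.95347977, 32.07996368])}]
the job is handed in; nothing more can be done
None
```

View pics/s18.png

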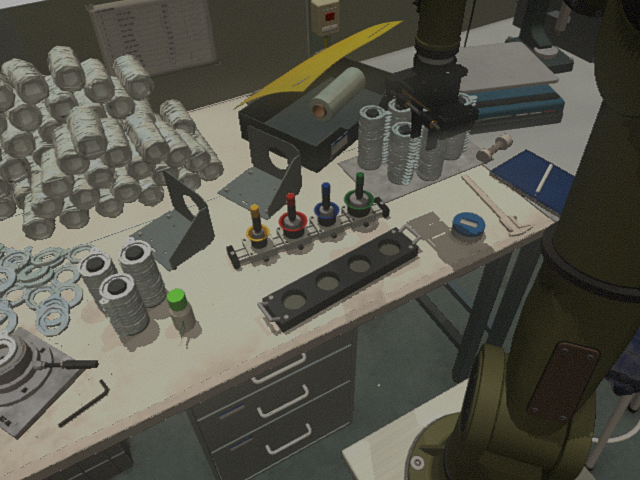

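All four gauges are in their matching seats. I moved them one at a time in rail order (24 yellow, 36 red, 30 blue, 42 green) and handed the job in at about 56 s. Each gauge was lowered until it touched the cup floor and then released.

**Mishap:** on the first try with the 24 mm gauge I typed a correction ten times too large. Its foot landed on the yellow cup's rim with about 42–45 N through the gauge, and the gauge slid up roughly 13–15 mm in the grip. I lifted it, measured again, and it then went in cleanly, touching the floor at 15 N.

**Last checks:**
- **Seating:** in the scene view all four stand upright. The handle ends are within about 2 pixels of where fully seated gauges should appear; yellow is the furthest off, at 1.8 pixels. For the red, blue and green gauges, floor contact came within about 0.2 mm of the expected height. That check does not apply to yellow, because it had slid in the grip.
- **Bystanders:** the bottle and tin still show where they were in the scene view, and the gripper is clear of everything.
- **Disagreement:** the scene camera placed the yellow seat about 4 mm from the wrist camera's estimate. I relied on the wrist view, comparing each hanging gauge's foot with its cup.

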